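# Put charged capacitors away with the insulated tongs

## Task

The capacitors on the bench may still be charged, so the gripper itself must never touch them: open the drawer of the wooden chest, then use the insulated tongs from the stand to carry every capacitor into it, standing upright, the round cans in the left compartment (as seen from the robot) and the rectangular ones in the right. When all are in, put the tongs back upright in their stand and push the drawer fully shut, leaving the other things on the bench where they are.

Things in the scene. Friction and masses are not known exactly. Their poses are not given: they have to be found in the camera images.
- drawer (a joint): how far the drawer of the chest is pulled out, m: 0 shut, 0.13 fully out (stop). It slides along the chest's own -x, towards the robot; about 2 N of friction; it stays where it is left.
- drawer_handle (a point): centre of the horizontal steel bar handle of the drawer: bar along the chest's y, 120 mm long, about 10 mm thick, 35 mm in front of the drawer's front face, 82 mm above the bench; its x points into the chest (opposite to the pull). Free space above it.
- drawer_left (a point): centre of the floor of the drawer's left (+y) compartment, 19 mm above the bench; moves with the drawer, axes as the chest's. 148 (x) x 156 mm (y) inside, walls and divider 44 mm high; the front board (at x under -74 mm) reaches 108 mm above the bench. Fully out, x = -74 to +50 mm is uncovered, the rest is under the chest's roof.
- drawer_right (a point): the same for the right (-y) compartment.
- chest: wooden single-drawer chest, fixed, 200 (x) x 360 (y) x 110 mm high, origin at the centre of its underside; its front faces its own -x, towards the robot. The drawer's space under its roof is 98 mm above the bench at the highest.
- tongs: parallel-jaw tongs upright in the stand: two red arms, each 20 (x) x 6 (y) x 155 mm (z), facing along y, 62 mm over the outsides, 50 mm gap; rods join them at 62 to 90 mm height. Squeezing the arms along y at 105 to 150 mm height closes the jaws (lowest 32 mm); a spring (7 N open, 13 N shut) opens them. Origin at jaw-tip level, midway between open arms, fixed to the +y arm; z up. 0.14 kg.
- tongs_grip (a point): the point of the tongs to hold, 125 mm above the jaw tips, midway between the open arms; axes as the tongs'.
- tongs_jaw (a joint): how far the tongs are squeezed, m: 0 open (50 mm gap), 0.026 fully closed (24 mm gap).
- stand_in (a point): centre of the floor of the tongs' stand, an upright open-topped aluminium pocket fixed to the bench, 30 (x) x 76 mm (y) inside, walls 5 mm thick, floor 5 mm above the bench, rim 55 mm above the bench. The tongs stand in it with their y along the pocket's y (either way round).
- can1: round can capacitor standing upright, black sleeve with silvery top, 34 mm diameter, 60 mm tall overall, on a round steel mounting foot 44 mm in diameter and 8 mm thick, 90 to 180 g; origin at the centre of its underside, z up. May be absent.
- can2: round can capacitor standing upright, black sleeve with silvery top, 34 mm diameter, 60 mm tall overall, on a round steel mounting foot 44 mm in diameter and 8 mm thick, 90 to 180 g; origin at the centre of its underside, z up. May be absent.
- can3: round can capacitor standing upright, black sleeve with silvery top, 34 mm diameter, 60 mm tall overall, on a round steel mounting foot 44 mm in diameter and 8 mm thick, 90 to 180 g; origin at the centre of its underside, z up. May be absent.
- boxcap1: rectangular metal-cased capacitor standing upright, 44 (x) x 28 mm (y), 56 mm tall overall plus two white terminals of 10 mm on top, on a steel mounting foot 46 (x) x 44 (y) x 8 mm, 110 to 220 g; origin at the centre of its underside, z up. Pinch it across its 28 mm (y) sides. May be absent.
- boxcap2: rectangular metal-cased capacitor standing upright, 44 (x) x 28 mm (y), 56 mm tall overall plus two white terminals of 10 mm on top, on a steel mounting foot 46 (x) x 44 (y) x 8 mm, 110 to 220 g; origin at the centre of its underside, z up. Pinch it across its 28 mm (y) sides. May be absent.
- boxcap3: rectangular metal-cased capacitor standing upright, 44 (x) x 28 mm (y), 56 mm tall overall plus two white terminals of 10 mm on top, on a steel mounting foot 46 (x) x 44 (y) x 8 mm, 110 to 220 g; origin at the centre of its underside, z up. Pinch it across its 28 mm (y) sides. May be absent.
- solder: reel of solder standing on end, 52 mm diameter, 46 mm tall, to be left alone; origin at the centre of its underside.
- transformer: small transformer, 46 x 44 x 44 mm, to be left alone; origin at the centre of its underside.
- toroid: copper-coloured ring transformer, 54 mm diameter, 30 mm tall, to be left alone; origin at the centre of its underside.
- meter: grey multimeter lying flat at the left, 180 x 90 x 34 mm, to be left alone.
- screwdriver: screwdriver lying at the left, to be left alone.
Things that resemble listed ones, but are neither listed nor needed, are in the scene too. What is shaped like the part that bears stand_in but red or yellow is not meant.

How it is judged:
On the way, in this order (a step that is already met when the one before it is completed fails the run):
1. the drawer is pulled out (at least 105 mm) (value of joint drawer above 0.105 m), for 0.2 s.
2. every capacitor present stands upright in its own compartment, let go of, with the drawer still out (x of can1 in the frame of drawer_left between -0.075 and 0.075 m and y of can1 in the frame of drawer_left between -0.079 and 0.079 m and z of can1 in the frame of drawer_left between -0.01 and 0.015 m and angle between each of can1, can2, can3, boxcap1, boxcap2, boxcap3's own z axis and vertical below 0.3 rad and x of can2 in the frame of drawer_left between -0.075 and 0.075 m and y of can2 in the frame of drawer_left between -0.079 and 0.079 m and z of can2 in the frame of drawer_left between -0.01 and 0.015 m and x of can3 in the frame of drawer_left between -0.075 and 0.075 m and y of can3 in the frame of drawer_left between -0.079 and 0.079 m and z of can3 in the frame of drawer_left between -0.01 and 0.015 m and x of boxcap1 in the frame of drawer_right between -0.075 and 0.075 m and y of boxcap1 in the frame of drawer_right between -0.079 and 0.079 m and z of boxcap1 in the frame of drawer_right between -0.01 and 0.015 m and x of boxcap2 in the frame of drawer_right between -0.075 and 0.075 m and y of boxcap2 in the frame of drawer_right between -0.079 and 0.079 m and z of boxcap2 in the frame of drawer_right between -0.01 and 0.015 m and x of boxcap3 in the frame of drawer_right between -0.075 and 0.075 m and y of boxcap3 in the frame of drawer_right between -0.079 and 0.079 m and z of boxcap3 in the frame of drawer_right between -0.01 and 0.015 m and value of joint drawer above 0.09 m and contact force between tongs and can1 below 0.3 N and contact force between tongs and can2 below 0.3 N and contact force between tongs and can3 below 0.3 N and contact force between tongs and boxcap1 below 0.3 N and contact force between tongs and boxcap2 below 0.3 N and contact force between tongs and boxcap3 below 0.3 N), for 0.2 s.
At the end, for the whole second after the job is handed in: Drawer shut to 6 mm; every capacitor present upright (17 deg) on its floor, round cans in the left compartment, rectangular in the right; tongs standing in their stand (jaw tips within 20 mm of its floor, 20 deg of upright); all released and at rest (x of can1 in the frame of drawer_left between -0.075 and 0.075 m and y of can1 in the frame of drawer_left between -0.079 and 0.079 m and z of can1 in the frame of drawer_left between -0.01 and 0.015 m and angle between each of can1, can2, can3, boxcap1, boxcap2, boxcap3's own z axis and vertical below 0.3 rad and x of can2 in the frame of drawer_left between -0.075 and 0.075 m and y of can2 in the frame of drawer_left between -0.079 and 0.079 m and z of can2 in the frame of drawer_left between -0.01 and 0.015 m and x of can3 in the frame of drawer_left between -0.075 and 0.075 m and y of can3 in the frame of drawer_left between -0.079 and 0.079 m and z of can3 in the frame of drawer_left between -0.01 and 0.015 m and x of boxcap1 in the frame of drawer_right between -0.075 and 0.075 m and y of boxcap1 in the frame of drawer_right between -0.079 and 0.079 m and z of boxcap1 in the frame of drawer_right between -0.01 and 0.015 m and x of boxcap2 in the frame of drawer_right between -0.075 and 0.075 m and y of boxcap2 in the frame of drawer_right between -0.079 and 0.079 m and z of boxcap2 in the frame of drawer_right between -0.01 and 0.015 m and x of boxcap3 in the frame of drawer_right between -0.075 and 0.075 m and y of boxcap3 in the frame of drawer_right between -0.079 and 0.079 m and z of boxcap3 in the frame of drawer_right between -0.01 and 0.015 m and value of joint drawer below 0.006 m and horizontal distance between tongs and stand_in below 0.03 m and z of tongs in the frame of stand_in below 0.02 m and angle between tongs's own z axis and vertical below 0.35 rad and angle between the y axis of tongs and the y axis of stand_in, either way round below 0.5 rad and linear speed of each of tongs, can1, can2, can3, boxcap1, boxcap2, boxcap3 below 0.03 m/s); the robot touches nothing.
It fails at once if the gripper or arm touches a capacitor itself (more than 1 N) (contact force between any of the fingers, the arm and can1 above 1 N or contact force between any of the fingers, the arm and can2 above 1 N or contact force between any of the fingers, the arm and can3 above 1 N or contact force between any of the fingers, the arm and boxcap1 above 1 N or contact force between any of the fingers, the arm and boxcap2 above 1 N or contact force between any of the fingers, the arm and boxcap3 above 1 N).
It fails at once if another thing on the bench is moved by more than 60 mm (distance of any of solder, transformer, toroid, meter, screwdriver from where it was at the start of the episode above 0.06 m).
Of can1, can2, can3, boxcap1, boxcap2, boxcap3 only 4 to 6 are there at a start; the rules pass over those that are not, and their reading is None.
At some moment in a run one of can1, can2, can3, boxcap1, boxcap2, boxcap3 may be knocked a few centimetres aside while the robot is not near it.
It also fails if it takes over 210 s, if anything falls off the work surface, if the arm or the gripper's body presses on something with over 40 N, if the wrist force passes 120 N, or if a joint passes its speed limit or range.

## Robot

A 7-joint arm with a two-finger parallel gripper is mounted at the origin on the work surface. World frame = base frame: x ahead of the robot, y to its left, z up, the work surface at z = 0. Lengths are in m, angles in rad, forces in N, time in s.
With the tool pointing down it reaches from about 0.425 to 0.925 m from the base axis. Payload 6.8 kg.
Tool frame: the origin (TCP) lies on the mounting face of the last link; the fingertips stand 182 mm ahead of it and the grasp point (between the pads) lies 163 mm ahead of it (bot.grip_depth is the distance from the TCP to the grasp point, in m); z points along the fingers, y is the line along which they close (so a half turn about z gives the same grasp; the last joint's range is limited). The gripper opens to 88 mm and grips with 3 to 60 N. Pads are 20 mm wide; open, the fingers measure 115 mm over their backs; the gripper's body (75 mm by 178 mm) begins 61 mm behind the grasp point.
Start: joints at [1.019, 0.477, 0.022, 1.555, -0.011, 1.109, -0.083], TCP at [0.29, -0.61, 0.405] pointing down, gripper open.
Joint ranges: [-2.96, 2.96], [-0.34, 2.1], [-1.41, 1.46], [0.24, 2.44], [-1.37, 4.51], [0.17, 1.92], [-2.96, 2.96]. Speed limits (rad/s): [2.39, 2.39, 3.14, 3.14, 3.14, 3.14, 3.14].

## Interface

Orientations are given as a unit quaternion [w, x, y, z].
In Python, from workcell import bot, eyes gives the robot as it stands. The module is installed in compiled form; this text tells all that it offers.
- The arm moves only by the shell command python3 -m crank 'ROWS' [FORCE]. ROWS is JSON, a list of rows, each a list of 7 numbers: the shift along the tool's x, y, z in units of 0.03 m (1.0 is 0.03 m), then the turn, a rotation vector about the tool's x, y, z in units of 5 degrees (1.0 is 5 degrees), then the opening, from 0 (shut) to 1 (fully open). In form: [[tx, ty, tz, wx, wy, wz, fingers], ...]. A call has 1 to 12 rows; each row shifts and turns the commanded pose from where the row before left it, along the tool's axes as they then stand; what a row does not reach is not made up. A row lasts 1/12 s, in which the tool goes at most 41.7 mm and 7.16 degrees, less where a joint would pass 70% of its speed; a pose out of reach is approached as far as the arm can. A call with a number of a shift or a turn outside -1 to 1 is refused whole. A call with a gripper value outside its range is refused whole. The fingers move at their own pace and stop on an object; FORCE is the grip in N (left out, the last holds). Time passes only in rows, so rows that do not move let the fingers close. It gives the time, the measured TCP pose, the force, the opening and the grip force at its end, in the units of the state.
- bot.read_state(): the state, without advancing time (a new reading comes with each control period).
- eyes.camera(name): name is "side" or "top"; returns a dict with "image" (400x640x3 uint8, blue, green, red), "range_z" (400x640 float32, m along the optical axis (not along the pixel's ray), 0 where there is no reading), "fx", "fy", "cx", "cy" (pixels), "pose" (4x4, takes a point from camera to world coordinates). Camera axes: x right, y up, looking along -z (the intrinsics and any distortion apply to the point x, -y, -z); pixel columns grow to the right and rows downward; lengths in m; the calibration is good to about 2 mm. A picture is of the moment at which its call begins.
- bot.job_done(): hands the job in; it is judged then, once.
The state is a dict: "time_s": time; "joint_pos": joint angles; "joint_velocities": joint speeds; "tau": joint torques, N m; "eef_pos": TCP position; "orientation": TCP orientation; "force": force on the tool from outside, world axes, zero at the start; "moment": the same for the moment, N m; "opening": opening from 0.0 (shut) to 1.0 (fully open); "grip_force": force on a finger pad.
Only numpy, scipy, OpenCV 4.12 (cv2) and the standard library are available. Lean on these libraries where they do the work, as an engineer would, in place of code of your own. Each camera call takes 0.05 s, during which the arm holds its last target. There are 200 camera calls.

## Working session

There is one attempt and no reset: what is moved stays moved. The work goes in short steps, Python scripts to look and compute and a shell command to move; the robot and the scene stay as the last step left them, time stands still between calls to the robot, and variables do not carry over. Pictures are saved under pics/ and viewed, at most 14 in all, crops included, and the job is handed in when it is done.

```bash
mkdir -p pics; cat > h.py <<'E'
import numpy as np, cv2
from workcell import bot, eyes
from scipy.spatial.transform import Rotation as R
def shot(n):
    c=eyes.camera(n); np.savez(f'/tmp/{n}.npz',**{k:np.asarray(v) for k,v in c.items()}); return c
def load(n): return dict(np.load(f'/tmp/{n}.npz'))
def cloud(c):
    h,w=c['range_z'].shape; u,v=np.meshgrid(np.arange(w),np.arange(h)); z=c['range_z']
    p=np.stack([(u-c['cx'])/c['fx']*z,-(v-c['cy'])/c['fy']*z,-z,np.ones_like(z)],-1)
    p=p@c['pose'].T; p[z==0]=np.nan
    return p[...,:3]
def st():
    s=bot.read_state(); q=s['orientation']; r=R.from_quat([q[1],q[2],q[3],q[0]])
    return s,np.array(s['eef_pos']),r
E
python3 - <<'E'
from h import *
for n in('top','side'):
    c=shot(n); cv2.imwrite(f'pics/{n}0.png',c['image']); print(n,c['fx'],c['fy'],c['cx'],c['cy'],[k for k in c],np.round(c['pose'],3).tolist())
s,p,r=st(); print(s); print(r.as_matrix().round(3))
E
```

```text
top 507.65832040213763 507.65832040213763 313.285902983939 195.75362732015324 ['image', 'range_z', 'fx', 'fy', 'cx', 'cy', 'pose'] [[-0.03, 0.998, -0.062, 0.435], [-1.0, -0.03, 0.001, 0.082], [-0.001, 0.062, 0.998, 1.454], [0.0, 0.0, 0.0, 1.0]]
side 475.0543596882307 475.0543596882307 317.4091493500389 204.36827840252457 ['image', 'range_z', 'fx', 'fy', 'cx', 'cy', 'pose'] [[0.999, 0.033, -0.033, 0.486], [-0.047, 0.72, -0.692, -0.967], [0.001, 0.693, 0.721, 1.162], [0.0, 0.0, 0.0, 1.0]]
{'time_s': 0.1, 'joint_pos': array([ 1.01883521,  0.47771362,  0.02233077,  1.55628475, -0.01151599,
        1.10931054, -0.083132  ]), 'joint_velocities': array([ 3.87914666e-04, -2.03737459e-03,  3.00026280e-04, -3.34064420e-03,
       -2.76731966e-04, -2.49648190e-05,  9.27418178e-04]), 'tau': array([ 4.37252937e-03, -5.84085703e+01,  1.54011358e+00, -2.73312253e+01,
       -5.41673403e-02,  1.30570415e-02,  3.53288760e-05]), 'eef_pos': array([ 0.28978564, -0.60937803,  0.40380968]), 'orientation': array([-7.63004376e-04,  9.75474883e-01,  2.20109340e-01, -2.20749502e-04]), 'force': array([0.54303542, 0.28612417, 0.86403364]), 'moment': array([-0.01672694,  0.00675272,  0.02938698]), 'grip_force': 0.0, 'opening': 1.0011860955834389}
[[ 0.903  0.429 -0.001]
 [ 0.429 -0.903  0.001]
 [-0.    -0.002 -1.   ]]
```

View pics/top0.png

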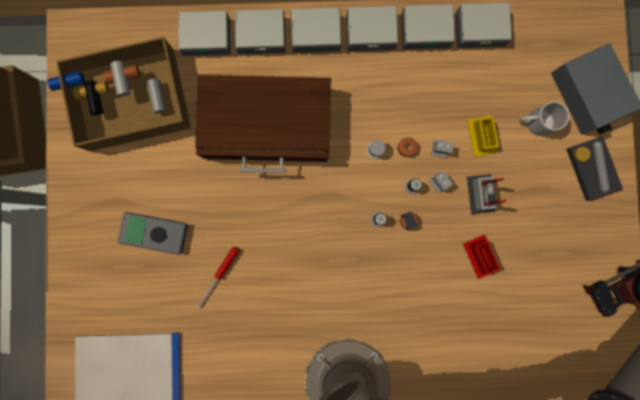

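View pics/side0.png

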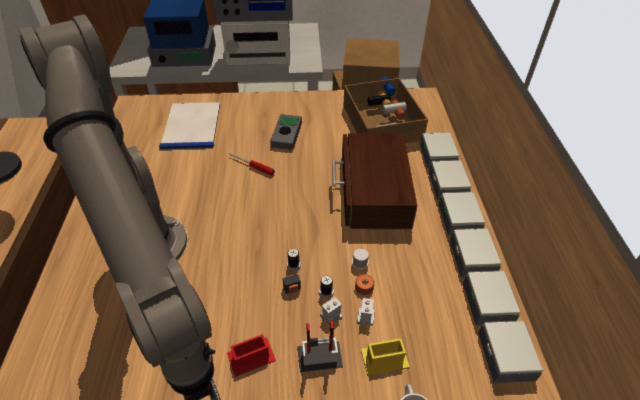

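The top view shows the chest around (265,118) with its handle at (262,170). The tongs are in a grey stand at (485,193). The cans are at (415,186) and (380,219) and the box caps at (443,149) and (443,182). The solder (377,150), toroid (408,147) and transformer (410,220) stand between them. The side view agrees. Next I'll enlarge and measure.

```bash
python3 - <<'E'
from h import *
t=load('top');s=load('side')
a=cv2.resize(t['image'][125:240,360:520],None,fx=5,fy=5,interpolation=cv2.INTER_CUBIC); cv2.imwrite('pics/topc.png',a)
b=cv2.resize(s['image'][235:375,270:410],None,fx=4,fy=4,interpolation=cv2.INTER_CUBIC); cv2.imwrite('pics/sidec.png',b)
P=cloud(t);S=cloud(s)
print('bench z',np.nanmedian(P[250:300,300:420,2]))
# connected height blobs
for n,Q,roi in(('top',P,(slice(125,215+30),slice(355,520))),('side',S,(slice(235,375),slice(270,410)))):
    H=Q[roi]; m=(H[...,2]>0.012).astype(np.uint8)
    k,l,stt,_=cv2.connectedComponentsWithStats(m,connectivity=4)
    for i in range(1,k):
        q=H[l==i]
        if len(q)<25: continue
        zt=np.percentile(q[:,2],95); tp=q[q[:,2]>zt-0.008]
        print(n,stt[i][:4]+[roi[1].start,roi[0].start,0,0],len(q),'ztop',zt.round(3),'topmean',tp[:,:2].mean(0).round(4),'bbox',q[:,:2].min(0).round(3),q[:,:2].max(0).round(3))
# chest roof, handle
q=P[70:165,190:340].reshape(-1,3); q=q[(q[:,2]>.1)&(q[:,2]<.12)]
print('chest',cv2.minAreaRect((q[:,:2]*1000).astype(np.float32)),np.median(q[:,2]))
q=P[155:180,230:300].reshape(-1,3); q=q[(q[:,2]>.06)&(q[:,2]<.1)]; print('handle top',len(q),cv2.minAreaRect((q[:,:2]*1000).astype(np.float32)),np.median(q[:,2]))
q=S[150:230,325:346].reshape(-1,3); q=q[(q[:,2]>.065)&(q[:,2]<.1)]; print('handle side',len(q),cv2.minAreaRect((q[:,:2]*1000).astype(np.float32)),np.median(q[:,2]))
E
```

```text
bench z 5.847146868387387e-05
top [475 125  24  26] 381 ztop 0.057 topmean [ 0.6709 -0.4122] bbox [ 0.64  -0.438] [ 0.714 -0.385]
top [398 137  20  20] 261 ztop 0.035 topmean [ 0.6583 -0.1915] bbox [ 0.631 -0.218] [ 0.684 -0.165]
top [433 139  21  16] 237 ztop 0.063 topmean [ 0.6521 -0.2865] bbox [ 0.633 -0.313] [ 0.67  -0.263]
top [369 140  16  17] 215 ztop 0.046 topmean [ 0.6553 -0.1019] bbox [ 0.631 -0.122] [ 0.676 -0.081]
top [432 171  21  19] 233 ztop 0.063 topmean [ 0.5563 -0.2806] bbox [ 0.531 -0.304] [ 0.581 -0.258]
top [473 177  34  33] 557 ztop 0.159 topmean [ 0.5188 -0.3971] bbox [ 0.474 -0.423] [ 0.561 -0.375]
top [405 178  17  15] 163 ztop 0.065 topmean [ 0.5465 -0.2023] bbox [ 0.528 -0.217] [ 0.565 -0.181]
top [400 211  18  19] 244 ztop 0.048 topmean [ 0.4479 -0.1847] bbox [ 0.423 -0.207] [ 0.474 -0.161]
top [372 212  15  13] 144 ztop 0.065 topmean [ 0.4549 -0.1014] bbox [ 0.439 -0.117] [ 0.474 -0.084]
top [471 240  19   5] 64 ztop 0.057 topmean [ 0.3803 -0.3852] bbox [ 0.375 -0.397] [ 0.387 -0.36 ]
side [288 249  11  18] 180 ztop 0.064 topmean [ 0.4557 -0.1036] bbox [ 
[... 436 characters left out ...]
de [302 297  40  68] 1155 ztop 0.147 topmean [ 0.5214 -0.4029] bbox [ 0.475 -0.423] [ 0.583 -0.253]
side [361 298  13  25] 245 ztop 0.062 topmean [ 0.6519 -0.2894] bbox [ 0.634 -0.314] [ 0.67  -0.262]
side [367 339  39  28] 714 ztop 0.057 topmean [ 0.686 -0.413] bbox [ 0.641 -0.438] [ 0.732 -0.386]
chest ((740.2316284179688, 209.3779296875), (360.9180603027344, 219.91250610351562), 87.00169372558594) 0.11020862084461436
handle top 388 ((611.2772216796875, 212.80479431152344), (191.88026428222656, 42.064430236816406), 86.91555786132812) 0.08568287446813916
handle side 172 ((610.6219482421875, 199.40167236328125), (243.14199829101562, 40.955814361572266), 86.91321563720703) 0.08513648932431406
```

View pics/topc.png

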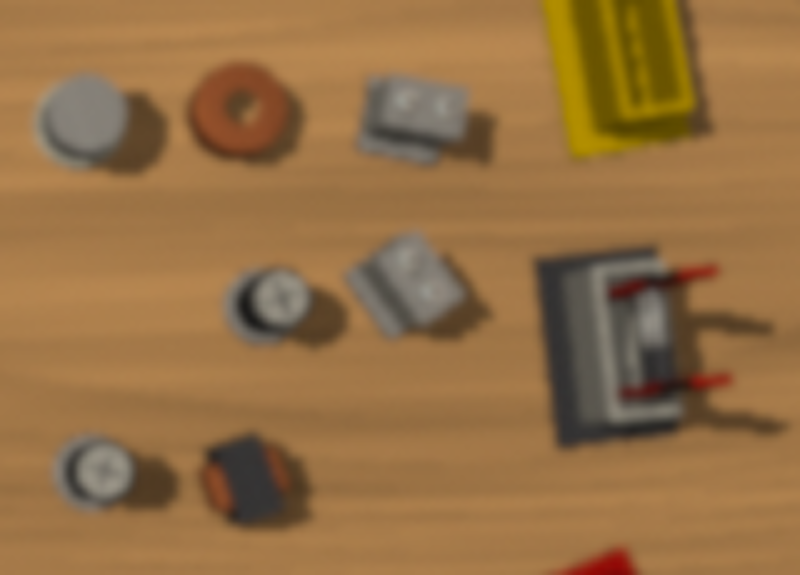

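View pics/sidec.png

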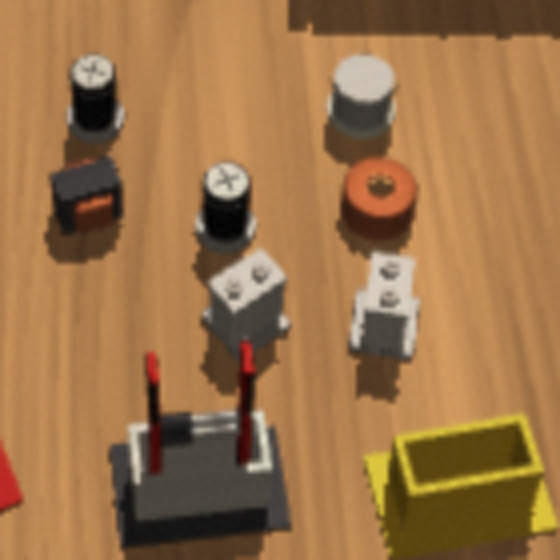

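Four capacitors are present: two cans and two boxes. In the enlarged top crop, the tongs' red arm tops are at about (718,270) and (730,380), so the tongs close roughly along world x. Now the fine poses.

```bash
cat >> h.py <<'E'
def rect(q): 
    (c,s,a)=cv2.minAreaRect((q[:,:2]*1000).astype(np.float32))
    if s[0]<s[1]: a+=90   # a = direction of long side
    return np.round(c,1),np.round(sorted(s),1),round((a+90)%180-90,1)
def near(Q,x,y,r,z0,z1):
    q=Q.reshape(-1,3); return q[(np.hypot(q[:,0]-x,q[:,1]-y)<r)&(q[:,2]>z0)&(q[:,2]<z1)]
def rows(target_grip,yaw_y):  # wanted grasp point (world) & tool-y heading deg -> tool-frame shift units (current axes), turn units
    s,p,r=st(); M=r.as_matrix(); g=p+M[:,2]*bot.grip_depth
    d=M.T@(np.array(target_grip)-g)/0.03
    Yt=np.array([np.cos(np.radians(yaw_y)),np.sin(np.radians(yaw_y)),0]); Z=np.array([0,0,-1.]); T=np.c_[np.cross(Yt,Z),Yt,Z]
    w=np.degrees((r.inv()*R.from_matrix(T)).as_rotvec())/5
    print('t',round(s['time_s'],2),'grip',g.round(4),'yhead',round(np.degrees(np.arctan2(M[1,1],M[0,1])),1),'shift',d.round(2),'shift in target axes',(T.T@(np.array(target_grip)-g)/0.03).round(2),'turn',w.round(2),'open',round(float(s['opening']),3),'gf',s['grip_force'],'F',np.round(s['force'],1))
E
python3 - <<'E'
from h import *
t=load('top');s=load('side');P=cloud(t);S=cloud(s)
for n,Q,c in(('top',P,t),('side',S,s)):
    q=near(Q,.595,.217,.062,.07,.1); q=q[q[:,0]<.612]; 
    if len(q)>5: print(n,'handle',len(q),q.mean(0).round(4),rect(q), q[:,2].max().round(3))
    for nm,x,y in(('box1',.652,-.288),('box2',.556,-.282)):
        print(n,nm,rect(near(Q,x,y,.035,.05,.075)),rect(near(Q,x,y,.035,.05,.0585)))
    for x,y in((.4555,-.102),(.547,-.204)):
        q=near(Q,x,y,.03,.05,.075); print(n,'can',q.mean(0).round(4),rect(q))
    im=c['image'].astype(int); red=(im[...,2]>90)&(im[...,1]<60)&(im[...,0]<60)
    A=np.where(red[...,None],Q,np.nan).reshape(-1,3); A=A[~np.isnan(A[:,2])]; A=A[(A[:,2]>.1)&(A[:,2]<.17)&(np.hypot(A[:,0]-.52,A[:,1]+.4)<.08)]
    for k in(0,1):
        a=A[(A[:,0]>.52)==bool(k)]; top=a[a[:,2]>.13]
        print(n,'arm',k,len(a),'top',top.mean(0).round(4),rect(top) if len(top)>3 else '',a[:,2].max())
    q=near(Q,.518,-.39,.07,.046,.06); print(n,'rim',len(q),rect(q))
rows([.5954,.217,.2],-3)
E
```

```text
top handle 205 [0.597  0.2154 0.0862] (array([600. , 217.6]), array([ 21.7, 120.2]), 88.8) 0.097
top box1 (array([ 650.9, -288.3]), array([30.3, 45.6]), 78.7) (array([ 650.9, -288.3]), array([30.3, 45.6]), 78.7)
top box2 (array([ 556.2, -280.6]), array([30.6, 44.9]), 36.1) (array([ 556.5, -281.3]), array([30.2, 44.5]), 34.1)
top can [ 0.4546 -0.1014  0.0604] (array([ 454.7, -101. ]), array([30.3, 32.6]), 88.2)
top can [ 0.5463 -0.2018  0.06  ] (array([ 547., -202.]), array([30.5, 33.8]), -0.4)
top arm 0 15 top [ 0.489  -0.3977  0.1578] (array([ 488.6, -398. ]), array([ 5.3, 13.9]), 86.8) 0.1626212121732742
top arm 1 12 top [ 0.5443 -0.3929  0.1586] (array([ 543.9, -393.2]), array([ 3.3, 12. ]), 87.3) 0.16342036274808147
top rim 167 (array([ 517.9, -398.8]), array([42.5, 85.7]), 4.6)
side handle 94 [0.5974 0.2103 0.0859] (array([598.8, 216.6]), array([ 22. , 118.9]), -88.6) 0.092
side box1 (array([ 652.2, -287.2]), array([28.8, 49.5]), 76.6) (array([ 652.3, -287. ]), array([28.8, 49.2]), 76.6)
side box2 (array([ 557.7, -280. ]), array([31.3, 47.9]), 34.7) (array([ 557.7, -280. ]), array([31.3, 47.9]), 34.7)
side can [ 0.4556 -0.1054  0.0591] (array([ 455.7, -104.1]), array([29.7, 35.3]), -89.8)
side can [ 0.5473 -0.2065  0.059 ] (array([ 547.1, -204.6]), array([31.3, 32.8]), -24.4)
side arm 0 14 top [ 0.4906 -0.4033  0.1588] (array([ 490.3, -402.7]), array([ 4.1, 17.4]), -84.0) 0.16097075968580432
side arm 1 22 top [ 0.5462 -0.3967  0.1583] (array([ 546.2, -395.7]), array([ 5.8, 19.4]), -82.8) 0.16209647181456355
side rim 206 (array([ 518.5, -399.5]), array([42.8, 86.4]), 2.3)
t 0.1 grip [ 0.2897 -0.6092  0.2405] yhead -64.6 shift [ 21.03 -20.49   1.38] shift in target axes [28.03  8.74  1.35] turn [-2.000e-02 -1.000e-02 -1.231e+01] open 1.001 gf 0.0 F [0.5 0.3 0.9]
```

```bash
python3 -m crank '[[0,0,0,0,0,-1,1],[0,0,0,0,0,-1,1],[0,0,0,0,0,-1,1],[0,0,0,0,0,-1,1],[0,0,0,0,0,-1,1],[0,0,0,0,0,-1,1],[0,0,0,0,0,-1,1],[0,0,0,0,0,-1,1],[0,0,0,0,0,-1,0.35],[0,0,0,0,0,-1,0.35],[0,0,0,0,0,-1,0.35],[0,0,0,0,0,-1,0.35]]' 30
python3 -m crank '[[1,0.3,0,0,0,0,0.35],[1,0.3,0,0,0,0,0.35],[1,0.3,0,0,0,0,0.35],[1,0.3,0,0,0,0,0.35],[1,0.3,0,0,0,0,0.35],[1,0.3,0,0,0,0,0.35],[1,0.3,0,0,0,0,0.35],[1,0.3,0,0,0,0,0.35],[1,0.3,0,0,0,0,0.35],[1,0.3,0,0,0,0,0.35],[1,0.3,0,0,0,0,0.35],[1,0.3,0,0,0,0,0.35]]'
python3 -m crank '[[1,0.3,0,0,0,0,0.35],[1,0.3,0,0,0,0,0.35],[1,0.3,0,0,0,0,0.35],[1,0.3,0,0,0,0,0.35],[1,0.3,0,0,0,0,0.35],[1,0.3,0,0,0,0,0.35],[1,0.3,0,0,0,0,0.35],[1,0.3,0,0,0,0,0.35],[1,0.3,0,0,0,0,0.35],[1,0.3,0,0,0,0,0.35],[1,0.3,0,0,0,0,0.35],[1,0.3,0,0,0,0,0.35]]'
python3 -c "
from h import *
rows([.595,.217,.084],-2.5)"
```

```text
time_s: 1.1
eef_pos: [0.2897, -0.6095, 0.4041]
orientation: [-0.001, 0.733, 0.68, 0.0]
force: [0.3, 0.1, 0.5]
opening: 0.735
grip_force: 0.0
time_s: 2.1
eef_pos: [0.4263, -0.2579, 0.4044]
orientation: [-0.0, 0.735, 0.678, -0.0]
force: [0.3, -0.7, 1.1]
opening: 0.351
grip_force: 0.0
time_s: 3.1
eef_pos: [0.5628, 0.0921, 0.4043]
orientation: [-0.0, 0.735, 0.678, -0.0]
force: [-1.1, -0.2, -0.4]
opening: 0.352
grip_force: 0.0
t 3.1 grip [0.5627 0.0921 0.241 ] yhead -4.6 shift [4.24 0.74 5.23] shift in target axes [4.21 0.9  5.23] turn [-0.01  0.   -0.42] open 0.352 gf 0.0 F [-1.1 -0.2 -0.4]
```

```bash
python3 -m crank '[[1,0.2,0,0,0,-0.4,0.35],[1,0.2,0,0,0,0,0.35],[1,0.2,0,0,0,0,0.35],[1,0.2,0,0,0,0,0.35],[0.2,0.1,0,0,0,0,0.35],[0,0,0.8,0,0,0,0.35],[0,0,0.8,0,0,0,0.35],[0,0,0.8,0,0,0,0.35],[0,0,0.8,0,0,0,0.35],[0,0,0.8,0,0,0,0.35],[0,0,0.6,0,0,0,0.35],[0,0,0.6,0,0,0,0.35]]'
python3 -c "
from h import *
rows([.595,.217,.084],-2.5)"
python3 -m crank '[[0,0,0,0,0,0,0],[0,0,0,0,0,0,0],[0,0,0,0,0,0,0],[0,0,0,0,0,0,0],[0,0,0,0,0,0,0],[0,0,0,0,0,0,0]]' 25
python3 -c "
from h import *
rows([.595,.217,.084],-2.5)"
```

```text
time_s: 4.1
eef_pos: [0.596, 0.2142, 0.2469]
orientation: [-0.0, 0.723, 0.691, -0.001]
force: [0.1, 0.5, -0.0]
opening: 0.347
grip_force: 0.0
t 4.1 grip [0.5957 0.214  0.0836] yhead -2.6 shift [ 0.1  -0.03 -0.01] shift in target axes [ 0.1  -0.03 -0.01] turn [-0.02  0.01 -0.02] open 0.347 gf 0.0 F [ 0.1  0.5 -0. ]
time_s: 4.6
eef_pos: [0.5964, 0.2152, 0.2497]
orientation: [0.0, 0.723, 0.691, 0.0]
force: [-0.8, -1.3, 1.7]
opening: 0.118
grip_force: 25.0
t 4.6 grip [0.5966 0.2153 0.0864] yhead -2.6 shift [ 0.06 -0.05  0.08] shift in target axes [ 0.06 -0.05  0.08] turn [ 0.01 -0.   -0.02] open 0.118 gf 24.99721884727478 F [-0.8 -1.3  1.7]
```

```bash
python3 -m crank '[[0,-0.3,0,0,0,0,0],[0,-0.45,0,0,0,0,0],[0,-0.45,0,0,0,0,0],[0,-0.45,0,0,0,0,0],[0,-0.45,0,0,0,0,0],[0,-0.45,0,0,0,0,0],[0,-0.45,0,0,0,0,0],[0,-0.45,0,0,0,0,0],[0,-0.45,0,0,0,0,0],[0,-0.3,0,0,0,0,0],[0,0,0,0,0,0,0],[0,0,0,0,0,0,0]]'
python3 -m crank '[[0,0,0,0,0,0,0.35],[0,0,0,0,0,0,0.35],[0,0,0,0,0,0,0.35],[0,0,-1,0,0,0,0.35],[0,0,-1,0,0,0,0.35],[0,0,-1,0,0,0,0.35],[0,0,-1,0,0,0,1],[0,0,-1,0,0,0,1],[0,0,-1,0,0,0,1],[0,0,-1,0,0,0,1],[0,0,-1,0,0,0,1]]'
python3 -c "
from h import *
rows([.518,-.399,.32],5)"
```

```text
time_s: 5.6
eef_pos: [0.4699, 0.2218, 0.2496]
orientation: [-0.0, 0.722, 0.692, 0.001]
force: [-0.8, 3.6, 5.7]
opening: 0.112
grip_force: 25.0
time_s: 6.52
eef_pos: [0.4702, 0.2204, 0.4899]
orientation: [-0.0, 0.723, 0.691, -0.0]
force: [0.2, 0.2, -0.5]
opening: 0.684
grip_force: 0.0
t 6.52 grip [0.4701 0.2203 0.3266] yhead -2.6 shift [-20.55   2.53   0.23] shift in target axes [-20.7   -0.21   0.22] turn [-0.01  0.01 -1.52] open 0.684 gf 0.0 F [ 0.2  0.2 -0.5]
```

```bash
python3 -m crank '[[0,0,0,0,0,-0.75,1],[0,0,0,0,0,-0.75,1],[-1,0,0,0,0,0,1],[-1,0,0,0,0,0,1],[-1,0,0,0,0,0,1],[-1,0,0,0,0,0,1],[-1,0,0,0,0,0,1],[-1,0,0,0,0,0,1],[-1,0,0,0,0,0,1],[-1,0,0,0,0,0,1],[-1,0,0,0,0,0,1],[-1,0,0,0,0,0,1]]'
python3 -m crank '[[-1,0,0,0,0,0,1],[-1,0,0,0,0,0,1],[-1,0,0,0,0,0,1],[-1,0,0,0,0,0,1],[-1,0,0,0,0,0,1],[-1,0,0,0,0,0,1],[-1,0,0,0,0,0,1],[-1,0,0,0,0,0,1],[-1,0,0,0,0,0,1],[-0.9,-0.2,0,0,0,0,1],[-0.8,0,0,0,0,0,1],[0,0,0,0,0,0,1]]'
python3 - <<'E'
from h import *
rows([.518,-.399,.13],5)
t=shot('top');s=shot('side'); P=cloud(t);S=cloud(s)
cv2.imwrite('pics/dr.png',cv2.resize(t['image'][60:230,170:360],None,fx=4,fy=3.5*4/3.5,interpolation=cv2.INTER_CUBIC)[:600])
for n,Q in(('top',P),('side',S)):
    q=near(Q,.518,-.399,.06,.046,.06); print(n,'rim',len(q),rect(q))
    for x,y in((.4555,-.102),(.547,-.204)): q=near(Q,x,y,.03,.05,.075); print(n,'can',q.mean(0).round(4),rect(q))
    for x,y in((.652,-.288),(.556,-.282)): print(n,'box',rect(near(Q,x,y,.035,.05,.075)))
q=near(P,.5,.21,.25,.1,.106+.006); q=q[q[:,0]<.56]; print('frontboard',rect(q))
q=near(P,.56,.21,.25,.01,.03); q=q[(q[:,0]>.52)]; 
for sgn in(1,-1): 
    k=q[(q[:,1]-.21)*sgn>.01]; k=k[np.abs(k[:,1]-.213)<.18]; print('floor',sgn,len(k),rect(k),np.median(k[:,2]))
E
```

```text
time_s: 7.52
eef_pos: [0.4958, -0.0799, 0.4884]
orientation: [-0.0, 0.676, 0.737, -0.0]
force: [0.2, -0.1, 0.6]
opening: 1.0
grip_force: 0.0
time_s: 8.52
eef_pos: [0.5157, -0.4044, 0.4872]
orientation: [-0.0, 0.679, 0.734, -0.002]
force: [-0.8, -0.5, -0.1]
opening: 1.001
grip_force: 0.0
t 8.52 grip [ 0.5152 -0.4047  0.3239] yhead 4.5 shift [0.19 0.12 6.46] shift in target axes [0.18 0.11 6.46] turn [-0.03  0.02 -0.1 ] open 1.001 gf 0.0 F [-0.8 -0.5 -0.1]
top rim 169 (array([ 517.6, -399.2]), array([42.4, 85.7]), 5.5)
top can [ 0.4547 -0.1011  0.0605] (array([ 454.6, -101.5]), array([30.2, 33.3]), 88.3)
top can [ 0.5464 -0.2019  0.0602] (array([ 546.9, -202.2]), array([30.6, 33.2]), -5.1)
top box (array([ 651.4, -287.9]), array([29.7, 46.4]), 79.4)
top box (array([ 556.3, -280.6]), array([30.8, 44.6]), 34.7)
side rim 207 (array([ 518.7, -399.9]), array([42.2, 86.4]), 3.0)
side can [ 0.456  -0.0893  0.0608] (array([456.1, -88.5]), array([ 4.9, 17.4]), -3.2)
side can [ 0.5474 -0.2072  0.0591] (array([ 548. , -206.7]), array([30.1, 30.9]), -1.6)
side box (array([ 652.2, -288.2]), array([28.9, 47.5]), 77.4)
side box (array([ 556.9, -281.2]), array([31.4, 46.2]), 30.5)
frontboard (array([514.5, 220.9]), array([ 15.5, 353.4]), 86.9)
floor 1 2482 (array([601.2, 307.9]), array([132.3, 169.9]), 87.0) 0.02041966894736713
floor -1 2305 (array([590.8, 121.6]), array([131.3, 165.4]), 85.9) 0.020390441424582573
```

View pics/dr.png

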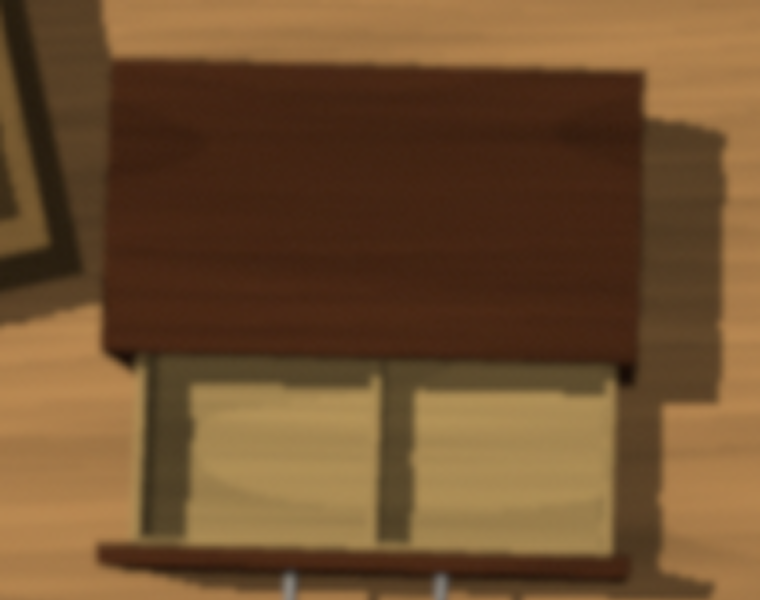

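The drawer is out about 126 mm and both compartment floors are visible. Now taking hold of the tongs.

```bash
python3 -m crank '[[0.2,0.1,0.5,0,0,-0.1,1],[0,0,0.6,0,0,0,1],[0,0,0.6,0,0,0,1],[0,0,0.6,0,0,0,1],[0,0,0.6,0,0,0,1],[0,0,0.6,0,0,0,1],[0,0,0.6,0,0,0,1],[0,0,0.6,0,0,0,1],[0,0,0.6,0,0,0,1],[0,0,0.6,0,0,0,1],[0,0,0.6,0,0,0,1],[0,0,0,0,0,0,1]]'
python3 -c "
from h import *
rows([.518,-.399,.13],5)"
python3 -m crank '[[0,0,0,0,0,0,0.67],[0,0,0,0,0,0,0.67],[0,0,0,0,0,0,0.67],[0,0,0,0,0,0,0.67],[0,0,0,0,0,0,0.67],[0,0,0,0,0,0,0.67]]' 40
python3 -c "
from h import *
rows([.518,-.399,.13],5)"
```

```text
time_s: 9.62
eef_pos: [0.5194, -0.3898, 0.2901]
orientation: [-0.003, 0.672, 0.741, -0.0]
force: [0.0, 0.7, 0.1]
opening: 1.004
grip_force: 0.0
t 9.62 grip [ 0.5186 -0.3891  0.1268] yhead 5.6 shift [-0.33 -0.05 -0.11] shift in target axes [-0.33 -0.05 -0.11] turn [-0.05 -0.05  0.11] open 1.004 gf 0.0 F [0.  0.7 0.1]
time_s: 10.12
eef_pos: [0.5203, -0.3922, 0.2945]
orientation: [0.001, 0.673, 0.74, 0.0]
force: [-0.4, -0.1, 2.5]
opening: 0.673
grip_force: 7.4
t 10.12 grip [ 0.5204 -0.3924  0.1312] yhead 5.4 shift [-0.21 -0.1   0.04] shift in target axes [-0.21 -0.1   0.04] turn [0.01 0.01 0.08] open 0.673 gf 7.379944995045662 F [-0.4 -0.1  2.5]
```

```bash
python3 -m crank '[[0,0,0,0,0,0,0.9],[0,0,0,0,0,0,0.9],[-0.2,-0.05,0.03,0,0,0,0.9],[0,0,0,0,0,0,0.9],[0,0,0,0,0,0,0.67],[0,0,0,0,0,0,0.67],[0,0,0,0,0,0,0.67],[0,0,0,0,0,0,0.67],[0,0,0,0,0,0,0.67]]' 40
python3 -c "
from h import *
rows([.518,-.399,.13],5)"
python3 -m crank '[[0,0,0,0,0,0,0.67]]'
python3 -c "
from h import *
rows([.518,-.399,.13],5)"
```

```text
time_s: 10.87
eef_pos: [0.5194, -0.398, 0.2926]
orientation: [-0.0, 0.673, 0.74, 0.0]
force: [-0.3, 0.3, -1.4]
opening: 0.673
grip_force: 7.8
t 10.87 grip [ 0.5194 -0.3979  0.1293] yhead 5.4 shift [-0.03 -0.05 -0.02] shift in target axes [-0.03 -0.05 -0.02] turn [ 0.   -0.    0.09] open 0.673 gf 7.825178503990173 F [-0.3  0.3 -1.4]
time_s: 10.95
eef_pos: [0.5194, -0.398, 0.2927]
orientation: [-0.0, 0.673, 0.74, 0.0]
force: [-0.0, -0.0, -1.0]
opening: 0.676
grip_force: 7.9
t 10.95 grip [ 0.5194 -0.3979  0.1294] yhead 5.4 shift [-0.03 -0.05 -0.02] shift in target axes [-0.03 -0.05 -0.02] turn [ 0.   -0.    0.09] open 0.676 gf 7.854432016611099 F [-0. -0. -1.]
```

```bash
python3 -m crank '[[0,0,-0.5,0,0,0,0.67],[0,0,-0.8,0,0,0,0.67],[0,0,-0.9,0,0,0,0.67],[0,0,-0.9,0,0,0,0.67],[0,0,-0.9,0,0,0,0.67],[0,0,-0.8,0,0,0,0.67],[0,0,-0.4,0,0,0,0.67],[0,0,0,0,0,0.9,0.67],[0,0,0,0,0,0.9,0.67],[0,0,0,0,0,0.9,0.67],[0,0,0,0,0,0.8,0.67],[0,0,0,0,0,0,0.67]]'
python3 - <<'E'
from h import *
t=shot('top');s=shot('side');Q=cloud(t)
for n,Q in(('top',cloud(t)),('side',cloud(s))):
    q=near(Q,.652,-.288,.035,.05,.075); print('box',rect(q))
cv2.imwrite('pics/held.png',cv2.resize(s['image'][180:400,250:450],None,fx=3,fy=2.7*3/2.7,interpolation=cv2.INTER_CUBIC)[:600])
# red arms in side view relative to grip
s_=s;im=s['image'].astype(int);S=cloud(s);red=(im[...,2]>90)&(im[...,1]<60)&(im[...,0]<60)
A=S[red];A=A[~np.isnan(A[:,2])];A=A[(np.hypot(A[:,0]-.52,A[:,1]+.4)<.08)];print('red z',A[:,2].min(),A[:,2].max(),len(A))
rows([.652,-.288,.27],-12)
E
```

```text
time_s: 11.95
eef_pos: [0.5191, -0.398, 0.4478]
orientation: [-0.001, 0.778, 0.628, -0.0]
force: [0.2, -0.3, -1.8]
opening: 0.669
grip_force: 7.7
box (array([ 651.1, -287.8]), array([29.8, 45.6]), 77.1)
box (array([ 652.1, -287.8]), array([28.8, 47.3]), 76.8)
red z 0.1654001164375184 0.4343980925032649 41
t 12.05 grip [ 0.519  -0.3979  0.2847] yhead -11.9 shift [4.5  3.58 0.49] shift in target axes [4.5  3.57 0.49] turn [-0.01 -0.    0.01] open 0.671 gf 7.714928090572357 F [ 1.   0.5 -1.7]
```

View pics/held.png

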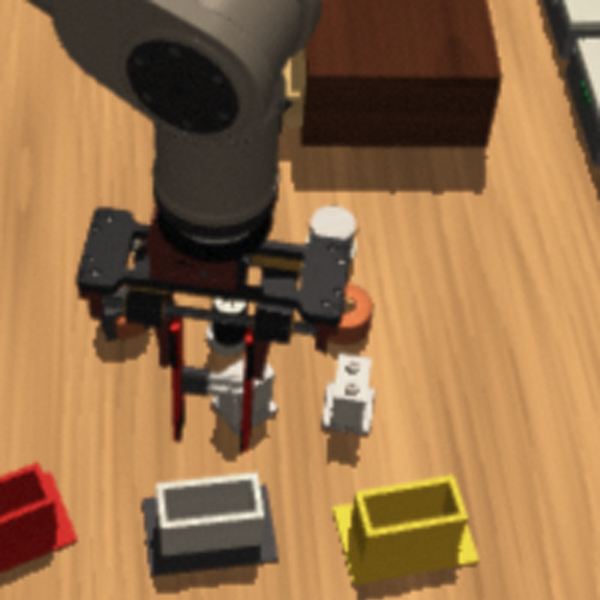

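The tongs are held upright with the jaws at pixels (178,435) and (245,447). Box1 stands untouched at (350,395).

```bash
python3 -m crank '[[0.6,0.5,0,0,0,0.2,0.67],[0.9,0.7,0,0,0,0,0.67],[0.9,0.7,0,0,0,0,0.67],[0.9,0.7,0,0,0,0,0.67],[0.8,0.6,0,0,0,0,0.67],[0.4,0.35,0,0,0,0,0.67],[0,0,0.5,0,0,0,0.67],[0,0,0.5,0,0,0,0.67],[0,0,0,0,0,0,0.67],[0,0,0,0,0,0,0.67]]'
python3 -c "
from h import *
rows([.652,-.288,.140],-13)"
```

```text
time_s: 12.88
eef_pos: [0.6526, -0.2913, 0.4177]
orientation: [-0.001, 0.783, 0.622, -0.001]
force: [0.1, 0.2, -0.6]
opening: 0.673
grip_force: 7.7
t 12.88 grip [ 0.6522 -0.2913  0.2544] yhead -13.1 shift [ 0.11 -0.02  3.81] shift in target axes [ 0.11 -0.03  3.81] turn [-0.03  0.   -0.02] open 0.673 gf 7.713946849107742 F [ 0.1  0.2 -0.6]
```

```bash
python3 -m crank '[[0.1,0,0.6,0,0,0,0.67],[0,0,0.6,0,0,0,0.67],[0,0,0.6,0,0,0,0.67],[0,0,0.6,0,0,0,0.67],[0,0,0.6,0,0,0,0.67],[0,0,0.5,0,0,0,0.67],[0,0,0.3,0,0,0,0.67],[0,0,0,0,0,0,0.67],[0,0,0,0,0,0,0.67],[0,0,0,0,0,0,0.67]]'
python3 -c "
from h import *
rows([.652,-.288,.140],-13)"
python3 -m crank '[[0,0,0,0,0,0,0],[0,0,0,0,0,0,0],[0,0,0,0,0,0,0],[0,0,0,0,0,0,0],[0,0,0,0,0,0,0],[0,0,0,0,0,0,0]]' 40
python3 -c "
from h import *
rows([.652,-.288,.140],-13)"
```

```text
time_s: 13.72
eef_pos: [0.6544, -0.2879, 0.3064]
orientation: [0.001, 0.783, 0.622, 0.001]
force: [1.0, 0.2, -0.9]
opening: 0.672
grip_force: 7.7
t 13.72 grip [ 0.6548 -0.2881  0.1431] yhead -13.1 shift [-0.02 -0.09  0.1 ] shift in target axes [-0.02 -0.09  0.1 ] turn [ 0.03  0.   -0.02] open 0.672 gf 7.714004963636398 F [ 1.   0.2 -0.9]
time_s: 14.22
eef_pos: [0.6537, -0.2876, 0.3053]
orientation: [-0.0, 0.783, 0.622, -0.0]
force: [-4.5, 1.5, 4.7]
opening: 0.449
grip_force: 40.0
t 14.22 grip [ 0.6537 -0.2876  0.142 ] yhead -13.1 shift [-0.03 -0.05  0.07] shift in target axes [-0.03 -0.05  0.07] turn [-0.01  0.   -0.02] open 0.449 gf 39.98319089412689 F [-4.5  1.5  4.7]
```

```bash
python3 -m crank '[[0,0,-0.4,0,0,0,0],[0,0,-0.7,0,0,0,0],[0,0,-0.9,0,0,0,0],[0,0,-0.9,0,0,0,0],[0,0,-0.9,0,0,0,0],[0,0,-0.8,0,0,0,0],[0,0,-0.4,0,0,0,0],[0,0,0,0,0,-0.5,0],[0,0,0,0,0,-0.7,0],[0,0,0,0,0,-0.6,0],[0,0,0,0,0,-0.2,0],[0,0,0,0,0,0,0]]'
python3 -c "
from h import *
rows([.578,.099,.29],-3)"
```

```text
time_s: 15.22
eef_pos: [0.6539, -0.2876, 0.4541]
orientation: [-0.0, 0.726, 0.688, -0.0]
force: [-0.0, -0.0, -2.2]
opening: 0.445
grip_force: 40.0
t 15.22 grip [ 0.6538 -0.2875  0.2908] yhead -3.1 shift [12.73 -3.22  0.03] shift in target axes [12.73 -3.2   0.03] turn [-0.01 -0.   -0.02] open 0.445 gf 39.9721759557724 F [-0.  -0.  -2.2]
```

```bash
python3 -m crank '[[0.5,-0.1,0,0,0,0,0],[0.8,-0.2,0,0,0,0,0],[1,-0.25,0,0,0,0,0],[1,-0.25,0,0,0,0,0],[1,-0.25,0,0,0,0,0],[1,-0.25,0,0,0,0,0],[1,-0.25,0,0,0,0,0],[1,-0.25,0,0,0,0,0],[1,-0.25,0,0,0,0,0],[1,-0.25,0,0,0,0,0],[1,-0.25,0,0,0,0,0],[1,-0.25,0,0,0,0,0]]'
python3 -m crank '[[0.8,-0.25,0,0,0,0,0],[0.4,-0.1,0,0,0,0,0],[0.2,-0.1,0,0,0,0,0],[0,0,0.5,0,0,0,0],[0,0,0.5,0,0,0,0],[0,0,0,0,0,0,0],[0,0,0,0,0,0,0],[0,0,0,0,0,0,0]]'
python3 - <<'E'
from h import *
rows([.578,.099,.1635],-3)
t=shot('top');s=shot('side')
cv2.imwrite('pics/place1.png',cv2.resize(s['image'][60:300,260:460],None,fx=3,fy=2.5,interpolation=cv2.INTER_CUBIC))
E
```

```text
time_s: 16.22
eef_pos: [0.587, 0.0579, 0.4549]
orientation: [0.0, 0.726, 0.688, 0.0]
force: [0.3, -0.3, -3.0]
opening: 0.447
grip_force: 40.0
time_s: 16.88
eef_pos: [0.5774, 0.0972, 0.4254]
orientation: [0.0, 0.726, 0.687, 0.0]
force: [0.5, -0.0, -2.5]
opening: 0.448
grip_force: 40.0
t 16.88 grip [0.5776 0.0972 0.2621] yhead -3.2 shift [0.06 0.01 3.29] shift in target axes [0.06 0.01 3.29] turn [ 0.01  0.   -0.04] open 0.448 gf 39.97257471084595 F [ 0.5 -0.  -2.5]
```

View pics/place1.png

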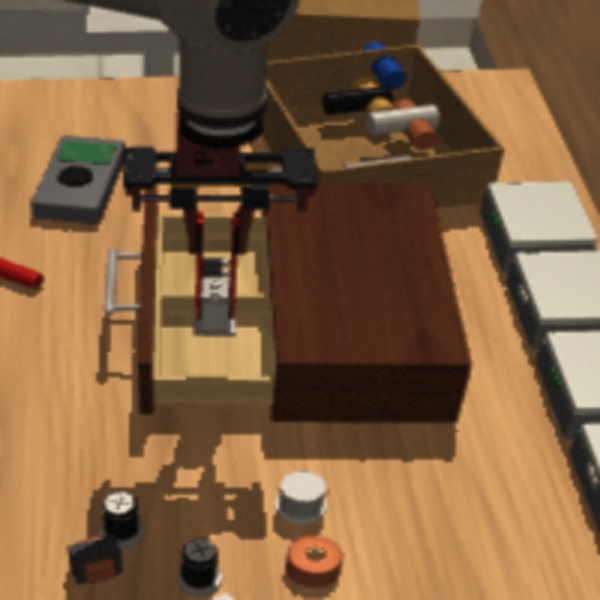

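Box1 hangs upright at (215,310) over the right compartment, so I'll lower and release it.

```bash
python3 -m crank '[[0,0,0.5,0,0,0,0],[0,0,0.6,0,0,0,0],[0,0,0.6,0,0,0,0],[0,0,0.6,0,0,0,0],[0,0,0.5,0,0,0,0],[0,0,0.3,0,0,0,0],[0,0,0.15,0,0,0,0],[0,0,0,0,0,0,0],[0,0,0,0,0,0,0],[0,0,0,0,0,0,0]]'
python3 -c "
from h import *
rows([.578,.099,.1635],-3)"
python3 -m crank '[[0,0,0.05,0,0,0,0],[0,0,0,0,0,0,0.67],[0,0,0,0,0,0,0.67],[0,0,0,0,0,0,0.67],[0,0,0,0,0,0,0.67],[0,0,-0.3,0,0,0,0.67],[0,0,-0.5,0,0,0,0.67],[0,0,-0.6,0,0,0,0.67],[0,0,-0.8,0,0,0,0.67],[0,0,-0.9,0,0,0,0.67],[0,0,-0.9,0,0,0,0.67],[0,0,-0.5,0,0,0,0.67]]'
python3 - <<'E'
from h import *
t=shot('top');s=shot('side')
for n,Q in(('top',cloud(t)),('side',cloud(s))):
    print(n,'placed',rect(near(Q,.578,.099,.04,.065,.09)),'box2',rect(near(Q,.557,-.281,.035,.05,.075)))
rows([.557,-.281,.29],-56)
E
```

```text
time_s: 17.82
eef_pos: [0.5775, 0.0983, 0.3284]
orientation: [0.001, 0.726, 0.688, 0.001]
force: [-0.1, -0.1, -3.0]
opening: 0.449
grip_force: 40.0
t 17.82 grip [0.5778 0.0983 0.1651] yhead -3.1 shift [0.02 0.   0.05] shift in target axes [0.02 0.   0.05] turn [ 0.02 -0.01 -0.02] open 0.449 gf 39.97246026992798 F [-0.1 -0.1 -3. ]
time_s: 18.82
eef_pos: [0.5773, 0.0985, 0.4649]
orientation: [0.001, 0.726, 0.688, 0.002]
force: [0.8, 0.8, -1.5]
opening: 0.672
grip_force: 7.7
top placed (array([0., 0.]), array([0., 0.]), 0.0) box2 (array([ 556. , -280.4]), array([30.1, 44.6]), 33.9)
side placed (array([580.4,  96.4]), array([25.9, 54. ]), 86.3) box2 (array([ 557.1, -280.4]), array([32.5, 46.1]), 33.5)
t 18.92 grip [0.5786 0.0989 0.3014] yhead -3.1 shift [-12.68  -0.04   0.36] shift in target axes [-7.68 10.09  0.38] turn [ 0.06 -0.05 10.59] open 0.67 gf 7.712035775184631 F [-0.   0.5 -1.1]
```

```bash
python3 -m crank '[[-0.6,0,0,0,0,0,0.67],[-1,0,0,0,0,0.8,0.67],[-1,0.07,0,0,0,0.8,0.67],[-1,0.14,0,0,0,0.8,0.67],[-1,0.21,0,0,0,0.8,0.67],[-1,0.28,0,0,0,0.8,0.67],[-0.9,0.35,0,0,0,0.8,0.67],[-0.9,0.42,0,0,0,0.8,0.67],[-0.9,0.48,0,0,0,0.8,0.67],[-0.85,0.54,0,0,0,0.8,0.67],[-0.8,0.6,0,0,0,0.8,0.67],[-0.75,0.65,0,0,0,0.8,0.67]]'
python3 -m crank '[[0,0,0,0,0,0.8,0.67],[0,0,0,0,0,0.7,0.67],[0,0,0,0,0,0,0.67],[0,0,0,0,0,0,0.67],[0,0,0,0,0,0,0.67]]'
python3 -c "
from h import *
rows([.557,-.281,.142],-56)"
```

```text
time_s: 19.92
eef_pos: [0.5597, -0.2524, 0.4594]
orientation: [-0.001, 0.931, 0.364, -0.001]
force: [0.5, 0.9, -2.3]
opening: 0.673
grip_force: 7.7
time_s: 20.33
eef_pos: [0.5603, -0.2504, 0.4601]
orientation: [-0.0, 0.952, 0.306, -0.0]
force: [0.7, -0.7, -1.2]
opening: 0.669
grip_force: 7.7
t 20.33 grip [ 0.5602 -0.2503  0.2968] yhead -54.4 shift [-0.68  0.78  5.16] shift in target axes [-0.66  0.79  5.16] turn [-0.01  0.01  0.32] open 0.669 gf 7.707593142986298 F [ 0.7 -0.7 -1.2]
```

```bash
python3 -m crank '[[-0.35,0.4,0,0,0,0.3,0.67],[-0.32,0.38,0.5,0,0,0,0.67],[0,0,0.6,0,0,0,0.67],[0,0,0.6,0,0,0,0.67],[0,0,0.2,0,0,0,0.67],[0,0,0,0,0,0,0.67],[0,0,0,0,0,0,0.67],[0,0,0,0,0,0,0.67]]'
python3 -c "
from h import *
rows([.557,-.281,.142],-56)"
```

```text
time_s: 21.0
eef_pos: [0.5575, -0.2819, 0.405]
orientation: [0.001, 0.956, 0.292, 0.001]
force: [0.6, -0.4, -0.4]
opening: 0.671
grip_force: 7.7
t 21.0 grip [ 0.5578 -0.282   0.2417] yhead -56.1 shift [-0.01 -0.05  3.32] shift in target axes [-0.   -0.04  3.32] turn [ 0.02 -0.01 -0.01] open 0.671 gf 7.707153260707855 F [ 0.6 -0.4 -0.4]
```

```bash
python3 -m crank '[[0,-0.04,0.5,0,0,0,0.67],[0,0,0.6,0,0,0,0.67],[0,0,0.6,0,0,0,0.67],[0,0,0.6,0,0,0,0.67],[0,0,0.5,0,0,0,0.67],[0,0,0.3,0,0,0,0.67],[0,0,0.2,0,0,0,0.67],[0,0,0,0,0,0,0.67],[0,0,0,0,0,0,0.67],[0,0,0,0,0,0,0.67]]'
python3 -c "
from h import *
rows([.557,-.281,.142],-56)"
python3 -m crank '[[0,0,0,0,0,0,0],[0,0,0,0,0,0,0],[0,0,0,0,0,0,0],[0,0,0,0,0,0,0],[0,0,0,0,0,0,0],[0,0,0,0,0,0,0]]' 40
python3 -c "
from h import *
rows([.557,-.281,.142],-56)"
python3 -m crank '[[0,0,-0.4,0,0,0,0],[0,0,-0.7,0,0,0,0],[0,0,-0.9,0,0,0,0],[0,0,-0.9,0,0,0,0],[0,0,-0.9,0,0,0,0],[0,0,-0.8,0,0,0,0],[0,0,-0.4,0,0,0,0],[0,0,0,0,0,-0.7,0],[0,0,0,0,0,-0.9,0],[0,0,0,0,0,-0.9,0],[0,0,0,0,0,-0.9,0],[0,0,0,0,0,-0.9,0]]'
python3 -m crank '[[0,0,0,0,0,-0.9,0],[0,0,0,0,0,-0.9,0],[0,0,0,0,0,-0.9,0],[0,0,0,0,0,-0.9,0],[0,0,0,0,0,-0.9,0],[0,0,0,0,0,-0.9,0],[0,0,0,0,0,-0.9,0],[0,0,0,0,0,0,0],[0,0,0,0,0,0,0],[0,0,0,0,0,0,0]]'
python3 -c "
from h import *
rows([.582,.1735,.29],-3)"
```

```text
time_s: 21.83
eef_pos: [0.557, -0.2809, 0.306]
orientation: [0.001, 0.956, 0.292, 0.001]
force: [0.4, 0.9, -1.5]
opening: 0.669
grip_force: 7.7
t 21.83 grip [ 0.5573 -0.281   0.1427] yhead -56.1 shift [-0.01 -0.    0.02] shift in target axes [-0.01 -0.    0.02] turn [ 0.02 -0.01 -0.01] open 0.669 gf 7.707327604293823 F [ 0.4  0.9 -1.5]
time_s: 22.33
eef_pos: [0.5565, -0.2806, 0.3051]
orientation: [-0.0, 0.956, 0.292, 0.0]
force: [-2.1, 0.5, 2.5]
opening: 0.448
grip_force: 40.0
t 22.33 grip [ 0.5566 -0.2805  0.1418] yhead -56.1 shift [ 0.    0.02 -0.01] shift in target axes [ 0.    0.02 -0.01] turn [ 0.   -0.   -0.01] open 0.448 gf 39.98948872089386 F [-2.1  0.5  2.5]
time_s: 23.33
eef_pos: [0.5562, -0.2806, 0.4541]
orientation: [-0.0, 0.884, 0.467, -0.0]
force: [-0.1, -0.6, -2.7]
opening: 0.445
grip_force: 40.0
time_s: 24.17
eef_pos: [0.5563, -0.2807, 0.4544]
orientation: [-0.0, 0.727, 0.687, -0.0]
force: [0.5, 0.4, -3.4]
opening: 0.445
grip_force: 40.0
t 24.17 grip [ 0.5562 -0.2807  0.2911] yhead -3.2 shift [1.516e+01 1.000e-02 4.000e-02] shift in target axes [15.16  0.07  0.04] turn [-0.01 -0.   -0.04] open 0.445 gf 39.98409390449524 F [ 0.5  0.4 -3.4]
```

```bash
python3 -m crank '[[0.5,0,0,0,0,0,0],[0.8,0,0,0,0,0,0],[1,0,0,0,0,0,0],[1,0,0,0,0,0,0],[1,0,0,0,0,0,0],[1,0,0,0,0,0,0],[1,0,0,0,0,0,0],[1,0,0,0,0,0,0],[1,0,0,0,0,0,0],[1,0,0,0,0,0,0],[1,0,0,0,0,0,0],[1,0,0,0,0,0,0]]'
python3 -m crank '[[1,0,0,0,0,0,0],[1,0,0,0,0,0,0],[1,0,0,0,0,0,0],[0.6,0,0,0,0,0,0],[0.25,0,0,0,0,0,0],[0,0,0.5,0,0,0,0],[0,0,0.5,0,0,0,0],[0,0,0,0,0,0,0],[0,0,0,0,0,0,0],[0,0,0,0,0,0,0]]'
python3 - <<'E'
from h import *
rows([.582,.1735,.1635],-3)
s=shot('side');Q=cloud(s);print('held box/placed',rect(near(Q,.578,.097,.03,.06,.09)))
E
```

```text
time_s: 25.17
eef_pos: [0.574, 0.0605, 0.4549]
orientation: [0.0, 0.726, 0.688, 0.0]
force: [1.1, -0.2, -3.9]
opening: 0.445
grip_force: 40.0
time_s: 26.0
eef_pos: [0.581, 0.1728, 0.4255]
orientation: [0.0, 0.726, 0.687, 0.0]
force: [0.1, -0.1, -2.8]
opening: 0.447
grip_force: 40.0
t 26.0 grip [0.5811 0.1728 0.2622] yhead -3.1 shift [0.02 0.03 3.29] shift in target axes [0.02 0.03 3.29] turn [ 0.01 -0.   -0.03] open 0.447 gf 39.98413145542145 F [ 0.1 -0.1 -2.8]
held box/placed (array([580.5,  96.6]), array([26., 53.]), 86.2)
```

```bash
python3 -m crank '[[0,0,0.5,0,0,0,0],[0,0,0.6,0,0,0,0],[0,0,0.6,0,0,0,0],[0,0,0.6,0,0,0,0],[0,0,0.5,0,0,0,0],[0,0,0.3,0,0,0,0],[0,0,0.15,0,0,0,0],[0,0,0,0,0,0,0],[0,0,0,0,0,0,0],[0,0,0,0,0,0,0]]'
python3 -c "
from h import *
rows([.582,.1735,.1635],-3)"
python3 -m crank '[[0,0,0.05,0,0,0,0],[0,0,0,0,0,0,0.67],[0,0,0,0,0,0,0.67],[0,0,0,0,0,0,0.67],[0,0,0,0,0,0,0.67],[0,0,-0.3,0,0,0,0.67],[0,0,-0.5,0,0,0,0.67],[0,0,-0.6,0,0,0,0.67],[0,0,-0.8,0,0,0,0.67],[0,0,-0.9,0,0,0,0.67],[0,0,-0.9,0,0,0,0.67],[0,0,-0.5,0,0,0,0.67]]'
python3 - <<'E'
from h import *
t=shot('top');s=shot('side')
for n,Q in(('top',cloud(t)),('side',cloud(s))):
    print(n,'placed',rect(near(Q,.578,.099,.04,.065,.09)),rect(near(Q,.582,.1735,.035,.065,.09)))
    for x,y in((.4555,-.102),(.547,-.204)): q=near(Q,x,y,.03,.05,.075); print(n,'can',q.mean(0).round(4),rect(q))
rows([.547,-.203,.29],-3)
E
```

```text
time_s: 26.88
eef_pos: [0.5813, 0.1734, 0.3285]
orientation: [0.0, 0.726, 0.688, 0.001]
force: [0.2, 0.2, -2.6]
opening: 0.446
grip_force: 40.0
t 26.88 grip [0.5816 0.1735 0.1652] yhead -3.1 shift [-0.    0.01  0.06] shift in target axes [-0.    0.01  0.06] turn [ 0.02 -0.01 -0.02] open 0.446 gf 39.9841171503067 F [ 0.2  0.2 -2.6]
time_s: 27.88
eef_pos: [0.581, 0.1736, 0.465]
orientation: [0.001, 0.726, 0.688, 0.002]
force: [0.5, -0.2, -1.2]
opening: 0.675
grip_force: 7.7
top placed (array([582.9,  79.2]), array([18.1, 33.6]), 32.3) (array([0., 0.]), array([0., 0.]), 0.0)
top can [ 0.4678 -0.1237  0.0594] (array([ 467.9, -123.2]), array([ 8.5, 25.6]), 35.6)
top can [ 0.5465 -0.2017  0.06  ] (array([ 546.9, -202.4]), array([32.5, 32.8]), 40.1)
side placed (array([580.4,  96.8]), array([26. , 53.4]), 85.9) (array([582.2, 170.5]), array([26.8, 45.4]), 86.4)
side can [ 0.4674 -0.1248  0.0597] (array([ 466. , -123.9]), array([11. , 19.5]), 21.4)
side can [ 0.5473 -0.2062  0.0595] (array([ 548.1, -204.5]), array([30.9, 32.5]), 87.9)
t 27.98 grip [0.5823 0.1741 0.3015] yhead -3.1 shift [-12.62  -0.5    0.35] shift in target axes [-12.61  -0.52   0.38] turn [ 0.07 -0.03 -0.01] open 0.671 gf 7.706176042556763 F [ 0.5 -0.8 -2.3]
```

Can1 has been knocked aside, so I'll remeasure it later. Can2 comes first.

```bash
python3 -m crank '[[-0.6,0,0,0,0,0,0.67],[-1,-0.04,0,0,0,0,0.67],[-1,-0.04,0,0,0,0,0.67],[-1,-0.04,0,0,0,0,0.67],[-1,-0.04,0,0,0,0,0.67],[-1,-0.04,0,0,0,0,0.67],[-1,-0.04,0,0,0,0,0.67],[-1,-0.04,0,0,0,0,0.67],[-1,-0.04,0,0,0,0,0.67],[-1,-0.04,0,0,0,0,0.67],[-1,-0.04,0,0,0,0,0.67],[-1,-0.04,0,0,0,0,0.67]]'
python3 -m crank '[[-0.7,-0.04,0,0,0,0,0.67],[-0.3,-0.04,0,0,0,0,0.67],[0,0,0.6,0,0,0,0.67],[0,0,0.6,0,0,0,0.67],[0,0,0.6,0,0,0,0.67],[0,0,0,0,0,0,0.67],[0,0,0,0,0,0,0.67],[0,0,0,0,0,0,0.67]]'
python3 - <<'E'
from h import *
rows([.547,-.203,.142],-3)
t=shot('top');s=shot('side')
for n,Q in(('top',cloud(t)),('side',cloud(s))):
    q=near(Q,.474,-.132,.035,.05,.075); print(n,'can1',len(q),q.mean(0).round(4),rect(q))
cv2.imwrite('pics/can2.png',cv2.resize(s['image'][200:370,230:430],None,fx=3,fy=3,interpolation=cv2.INTER_CUBIC))
E
```

```text
time_s: 28.98
eef_pos: [0.5482, -0.175, 0.4595]
orientation: [-0.001, 0.726, 0.688, -0.001]
force: [0.5, -0.2, -2.6]
opening: 0.671
grip_force: 7.7
time_s: 29.65
eef_pos: [0.5454, -0.2028, 0.4074]
orientation: [0.0, 0.725, 0.688, 0.0]
force: [-0.8, -0.5, -1.7]
opening: 0.67
grip_force: 7.7
t 29.65 grip [ 0.5455 -0.2027  0.2441] yhead -3.0 shift [-0.01  0.05  3.4 ] shift in target axes [-0.01  0.05  3.4 ] turn [ 0.01 -0.   -0.  ] open 0.67 gf 7.70519882440567 F [-0.8 -0.5 -1.7]
top can1 125 [ 0.4739 -0.1329  0.0602] (array([ 474.4, -132.8]), array([31.1, 33.5]), -9.8)
side can1 105 [ 0.4746 -0.1369  0.059 ] (array([ 474.4, -134.4]), array([32.4, 35.2]), -86.3)
```

View pics/can2.png

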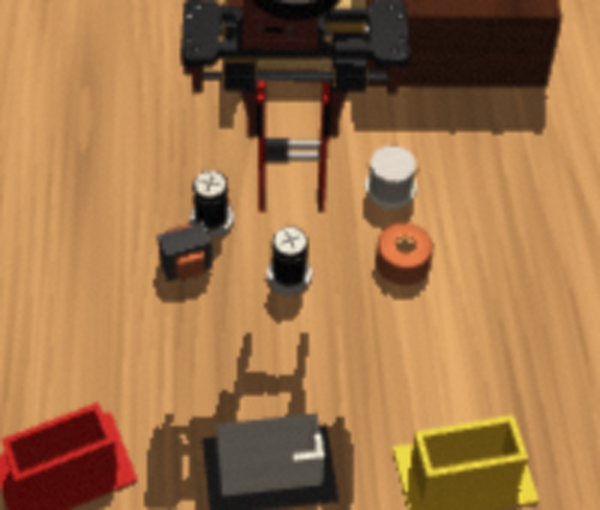

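Can1 now stands at (210,195), and the tongs are above can2 at (290,255).

```bash
python3 -m crank '[[0,0.05,0.5,0,0,0,0.67],[0,0,0.6,0,0,0,0.67],[0,0,0.6,0,0,0,0.67],[0,0,0.6,0,0,0,0.67],[0,0,0.6,0,0,0,0.67],[0,0,0.3,0,0,0,0.67],[0,0,0.2,0,0,0,0.67],[0,0,0,0,0,0,0.67],[0,0,0,0,0,0,0.67],[0,0,0,0,0,0,0.67]]'
python3 -c "
from h import *
rows([.547,-.203,.142],-3)"
python3 -m crank '[[0,0,0,0,0,0,0],[0,0,0,0,0,0,0],[0,0,0,0,0,0,0],[0,0,0,0,0,0,0],[0,0,0,0,0,0,0],[0,0,0,0,0,0,0]]' 40
python3 -c "
from h import *
rows([.547,-.203,.142],-3)"
python3 -m crank '[[0,0,-0.4,0,0,0,0],[0,0,-0.7,0,0,0,0],[0,0,-0.9,0,0,0,0],[0,0,-0.9,0,0,0,0],[0,0,-0.9,0,0,0,0],[0,0,-0.8,0,0,0,0],[0,0,-0.4,0,0,0,0],[0,0,0,0,0,0,0],[0,0,0,0,0,0,0],[0,0,0,0,0,0,0]]'
python3 -c "
from h import *
rows([.59,.335,.29],-3)"
```

```text
time_s: 30.58
eef_pos: [0.547, -0.2036, 0.306]
orientation: [0.001, 0.726, 0.688, 0.0]
force: [0.9, 0.1, -1.8]
opening: 0.669
grip_force: 7.7
t 30.58 grip [ 0.5473 -0.2037  0.1427] yhead -3.1 shift [ 0.02 -0.01  0.02] shift in target axes [ 0.02 -0.01  0.02] turn [ 0.02  0.01 -0.02] open 0.669 gf 7.706236839294434 F [ 0.9  0.1 -1.8]
time_s: 31.08
eef_pos: [0.5466, -0.2036, 0.3054]
orientation: [0.0, 0.726, 0.688, 0.0]
force: [-2.0, 0.7, 6.5]
opening: 0.516
grip_force: 40.0
t 31.08 grip [ 0.5467 -0.2036  0.1421] yhead -3.1 shift [0.02 0.01 0.  ] shift in target axes [0.02 0.01 0.  ] turn [ 0.01  0.   -0.02] open 0.516 gf 39.99928414821625 F [-2.   0.7  6.5]
time_s: 31.92
eef_pos: [0.546, -0.2034, 0.4529]
orientation: [-0.001, 0.726, 0.688, -0.001]
force: [-0.1, -0.3, -3.1]
opening: 0.515
grip_force: 40.0
t 31.92 grip [ 0.5455 -0.2033  0.2896] yhead -3.1 shift [18.    0.52 -0.  ] shift in target axes [ 1.8e+01  5.4e-01 -1.0e-02] turn [-0.03 -0.01 -0.01] open 0.515 gf 39.989354610443115 F [-0.1 -0.3 -3.1]
```

```bash
python3 -m crank '[[0.5,0,0,0,0,0,0],[0.8,0.03,0,0,0,0,0],[1,0.03,0,0,0,0,0],[1,0.03,0,0,0,0,0],[1,0.03,0,0,0,0,0],[1,0.03,0,0,0,0,0],[1,0.03,0,0,0,0,0],[1,0.03,0,0,0,0,0],[1,0.03,0,0,0,0,0],[1,0.03,0,0,0,0,0],[1,0.03,0,0,0,0,0],[1,0.03,0,0,0,0,0]]'
python3 -m crank '[[1,0.03,0,0,0,0,0],[1,0.03,0,0,0,0,0],[1,0.03,0,0,0,0,0],[1,0.03,0,0,0,0,0],[1,0.03,0,0,0,0,0],[0.9,0.03,0,0,0,0,0],[0.5,0.03,0,0,0,0,0],[0.3,0,0,0,0,0,0],[0,0,0.5,0,0,0,0],[0,0,0.5,0,0,0,0],[0,0,0,0,0,0,0],[0,0,0,0,0,0,0]]'
python3 -m crank '[[0,0,0.5,0,0,0,0],[0,0,0.5,0,0,0,0],[0,0,0,0,0,0,0],[0,0,0,0,0,0,0]]'
python3 -c "
from h import *
rows([.59,.335,.1635],-3)"
```

```text
time_s: 32.92
eef_pos: [0.5742, 0.1356, 0.4526]
orientation: [-0.001, 0.726, 0.688, -0.002]
force: [0.2, -0.3, -3.1]
opening: 0.514
grip_force: 40.0
time_s: 33.92
eef_pos: [0.592, 0.3333, 0.4233]
orientation: [0.0, 0.726, 0.687, -0.002]
force: [0.4, 0.5, -2.2]
opening: 0.51
grip_force: 40.0
time_s: 34.25
eef_pos: [0.5919, 0.334, 0.395]
orientation: [0.0, 0.726, 0.688, -0.0]
force: [-0.7, -0.4, -2.0]
opening: 0.509
grip_force: 40.0
t 34.25 grip [0.5918 0.3339 0.2317] yhead -3.1 shift [ 0.03 -0.06  2.27] shift in target axes [ 0.03 -0.06  2.27] turn [-0.01  0.01 -0.03] open 0.509 gf 39.9895316362381 F [-0.7 -0.4 -2. ]
```

```bash
python3 -m crank '[[0,-0.05,0.5,0,0,0,0],[0,0,0.6,0,0,0,0],[0,0,0.5,0,0,0,0],[0,0,0.4,0,0,0,0],[0,0,0.2,0,0,0,0],[0,0,0,0,0,0,0],[0,0,0,0,0,0,0],[0,0,0,0,0,0,0]]'
python3 -c "
from h import *
rows([.59,.335,.1635],-3)"
python3 -m crank '[[0,0,0.05,0,0,0,0],[0,0,0,0,0,0,0.67],[0,0,0,0,0,0,0.67],[0,0,0,0,0,0,0.67],[0,0,0,0,0,0,0.67],[0,0,-0.3,0,0,0,0.67],[0,0,-0.5,0,0,0,0.67],[0,0,-0.6,0,0,0,0.67],[0,0,-0.8,0,0,0,0.67],[0,0,-0.9,0,0,0,0.67],[0,0,-0.9,0,0,0,0.67],[0,0,-0.5,0,0,0,0.67]]'
python3 - <<'E'
from h import *
t=shot('top');s=shot('side')
for n,Q in(('top',cloud(t)),('side',cloud(s))):
    for x,y in((.4745,-.133),(.59,.334)): q=near(Q,x,y,.035,.05,.09); print(n,'can',len(q),q.mean(0).round(4),rect(q))
rows([.4745,-.134,.29],3)
E
```

```text
time_s: 34.92
eef_pos: [0.5905, 0.3352, 0.3301]
orientation: [0.0, 0.726, 0.688, 0.001]
force: [-0.7, 0.4, -2.5]
opening: 0.515
grip_force: 40.0
t 34.92 grip [0.5908 0.3354 0.1668] yhead -3.1 shift [-0.02 -0.03  0.11] shift in target axes [-0.02 -0.03  0.11] turn [ 0.02 -0.01 -0.02] open 0.515 gf 39.9894905090332 F [-0.7  0.4 -2.5]
time_s: 35.92
eef_pos: [0.5902, 0.3354, 0.4668]
orientation: [0.0, 0.726, 0.688, 0.002]
force: [0.3, -0.1, -1.5]
opening: 0.676
grip_force: 7.7
top can 125 [ 0.4738 -0.1327  0.0601] (array([ 474. , -132.7]), array([31.2, 33. ]), -8.6)
top can 0 [nan nan nan] (array([0., 0.]), array([0., 0.]), 0.0)
side can 108 [ 0.4749 -0.1373  0.0592] (array([ 475.1, -135.5]), array([33. , 33.8]), -59.9)
side can 103 [0.5923 0.3274 0.0713] (array([592.8, 332.4]), array([29. , 37.6]), 87.4)
t 36.02 grip [0.5913 0.3362 0.3034] yhead -3.1 shift [-15.86  -3.05   0.36] shift in target axes [-15.45  -4.71   0.45] turn [ 0.07 -0.04 -1.22] open 0.674 gf 7.705188095569611 F [ 1.3 -0.3 -1.6]<stdin>:4: RuntimeWarning: Mean of empty slice.
  ret = um.true_divide(
```

```bash
python3 -m crank '[[-0.6,-0.15,0,0,0,0,0.67],[-1,-0.19,0,0,0,0,0.67],[-1,-0.19,0,0,0,0,0.67],[-1,-0.19,0,0,0,0,0.67],[-1,-0.19,0,0,0,0,0.67],[-1,-0.19,0,0,0,0,0.67],[-1,-0.19,0,0,0,0,0.67],[-1,-0.19,0,0,0,0,0.67],[-1,-0.19,0,0,0,0,0.67],[-1,-0.19,0,0,0,0,0.67],[-1,-0.19,0,0,0,0,0.67],[-1,-0.19,0,0,0,0,0.67]]'
python3 -m crank '[[-1,-0.19,0,0,0,0,0.67],[-1,-0.19,0,0,0,0,0.67],[-1,-0.19,0,0,0,0,0.67],[-0.8,-0.15,0,0,0,0,0.67],[-0.4,-0.1,0,0,0,0,0.67],[0,0,0.5,0,0,0,0.67],[0,0,0.6,0,0,0,0.67],[0,0,0.6,0,0,0,0.67],[0,0,0,0,0,0,0.67],[0,0,0,0,0,0,0.67],[0,0,0,0,0,0,0.67]]'
python3 -c "
from h import *
rows([.4745,-.1345,.142],-3)"
```

```text
time_s: 37.02
eef_pos: [0.5033, -0.0105, 0.4612]
orientation: [-0.001, 0.726, 0.688, -0.001]
force: [0.7, -0.5, -1.3]
opening: 0.671
grip_force: 7.7
time_s: 37.93
eef_pos: [0.4732, -0.1334, 0.4117]
orientation: [0.0, 0.726, 0.688, 0.0]
force: [0.2, -0.5, -1.0]
opening: 0.677
grip_force: 7.7
t 37.93 grip [ 0.4732 -0.1334  0.2484] yhead -3.1 shift [-0.04  0.04  3.55] shift in target axes [-0.03  0.04  3.55] turn [ 0.   -0.   -0.01] open 0.677 gf 7.702192515134811 F [ 0.2 -0.5 -1. ]
```

```bash
python3 -m crank '[[-0.04,0.04,0.5,0,0,0,0.67],[0,0,0.6,0,0,0,0.67],[0,0,0.6,0,0,0,0.67],[0,0,0.6,0,0,0,0.67],[0,0,0.6,0,0,0,0.67],[0,0,0.4,0,0,0,0.67],[0,0,0.25,0,0,0,0.67],[0,0,0,0,0,0,0.67],[0,0,0,0,0,0,0.67],[0,0,0,0,0,0,0.67]]'
python3 -c "
from h import *
rows([.4745,-.1345,.142],-3)"
python3 -m crank '[[0,0,0,0,0,0,0],[0,0,0,0,0,0,0],[0,0,0,0,0,0,0],[0,0,0,0,0,0,0],[0,0,0,0,0,0,0],[0,0,0,0,0,0,0]]' 40
python3 -m crank '[[0,0,-0.4,0,0,0,0],[0,0,-0.7,0,0,0,0],[0,0,-0.9,0,0,0,0],[0,0,-0.9,0,0,0,0],[0,0,-0.9,0,0,0,0],[0,0,-0.8,0,0,0,0],[0,0,-0.4,0,0,0,0],[0,0,0,0,0,0,0],[0,0,0,0,0,0,0],[0,0,0,0,0,0,0]]'
python3 -c "
from h import *
rows([.586,.26,.29],-3)"
```

```text
time_s: 38.77
eef_pos: [0.4748, -0.1348, 0.3059]
orientation: [0.001, 0.726, 0.688, 0.001]
force: [1.0, -0.2, -1.2]
opening: 0.672
grip_force: 7.7
t 38.77 grip [ 0.4751 -0.1349  0.1426] yhead -3.1 shift [ 0.01 -0.02  0.02] shift in target axes [ 0.01 -0.02  0.02] turn [ 0.02  0.   -0.01] open 0.672 gf 7.703593075275421 F [ 1.  -0.2 -1.2]
time_s: 39.27
eef_pos: [0.4743, -0.1348, 0.3053]
orientation: [0.0, 0.726, 0.688, 0.0]
force: [-1.1, 0.5, 6.0]
opening: 0.51
grip_force: 40.0
time_s: 40.1
eef_pos: [0.4737, -0.1347, 0.4533]
orientation: [-0.001, 0.726, 0.688, -0.001]
force: [-0.2, -0.0, -3.5]
opening: 0.51
grip_force: 40.0
t 40.1 grip [ 0.4733 -0.1346  0.29  ] yhead -3.1 shift [13.34  3.05 -0.  ] shift in target axes [13.33  3.06 -0.  ] turn [-0.02 -0.   -0.01] open 0.51 gf 39.99360501766205 F [-0.2 -0.  -3.5]
```

```bash
python3 -m crank '[[0.5,0.1,0,0,0,0,0],[0.8,0.2,0,0,0,0,0],[1,0.23,0,0,0,0,0],[1,0.23,0,0,0,0,0],[1,0.23,0,0,0,0,0],[1,0.23,0,0,0,0,0],[1,0.23,0,0,0,0,0],[1,0.23,0,0,0,0,0],[1,0.23,0,0,0,0,0],[1,0.23,0,0,0,0,0],[1,0.23,0,0,0,0,0],[1,0.23,0,0,0,0,0]]'
python3 -m crank '[[1,0.23,0,0,0,0,0],[0.7,0.15,0,0,0,0,0],[0.3,0.1,0,0,0,0,0],[0,0,0.5,0,0,0,0],[0,0,0.5,0,0,0,0],[0,0,0.5,0,0,0,0],[0,0,0.5,0,0,0,0],[0,0,0,0,0,0,0],[0,0,0,0,0,0,0],[0,0,0,0,0,0,0]]'
python3 -c "
from h import *
rows([.586,.26,.164],-3)"
```

```text
time_s: 41.1
eef_pos: [0.5703, 0.2008, 0.4525]
orientation: [-0.001, 0.726, 0.688, -0.001]
force: [0.2, -0.5, -3.1]
opening: 0.512
grip_force: 40.0
time_s: 41.93
eef_pos: [0.5881, 0.2583, 0.395]
orientation: [0.0, 0.726, 0.688, -0.0]
force: [-0.8, 0.6, -2.9]
opening: 0.513
grip_force: 40.0
t 41.93 grip [0.5881 0.2583 0.2317] yhead -3.1 shift [ 0.05 -0.07  2.26] shift in target axes [ 0.05 -0.07  2.26] turn [-0.    0.   -0.02] open 0.513 gf 39.99375343322754 F [-0.8  0.6 -2.9]
```

```bash
python3 -m crank '[[0.05,-0.05,0.5,0,0,0,0],[0,0,0.6,0,0,0,0],[0,0,0.5,0,0,0,0],[0,0,0.4,0,0,0,0],[0,0,0.25,0,0,0,0],[0,0,0,0,0,0,0],[0,0,0,0,0,0,0],[0,0,0,0,0,0,0]]'
python3 -c "
from h import *
rows([.586,.26,.164],-3)"
python3 -m crank '[[0,0,0.05,0,0,0,0],[0,0,0,0,0,0,0.67],[0,0,0,0,0,0,0.67],[0,0,0,0,0,0,0.67],[0,0,0,0,0,0,0.67],[0,0,-0.3,0,0,0,0.67],[0,0,-0.5,0,0,0,0.67],[0,0,-0.6,0,0,0,0.67],[0,0,-0.8,0,0,0,0.67],[0,0,-0.9,0,0,0,0.67],[0,0,-0.9,0,0,0,0.67],[0,0,-0.5,0,0,0,0.67]]'
python3 - <<'E'
from h import *
t=shot('top');s=shot('side')
for n,Q in(('side',cloud(s)),):
    for x,y in((.587,.259),(.59,.334)): q=near(Q,x,y,.032,.05,.09); print(n,'can',len(q),q.mean(0).round(4),rect(q))
cv2.imwrite('pics/all.png',cv2.resize(s['image'][100:280,300:440],None,fx=4,fy=3.3,interpolation=cv2.INTER_CUBIC))
rows([.5185,-.3985,.29],5)
E
```

```text
time_s: 42.6
eef_pos: [0.5868, 0.2606, 0.3283]
orientation: [0.0, 0.726, 0.688, 0.001]
force: [-0.4, 1.1, -1.8]
opening: 0.513
grip_force: 40.0
t 42.6 grip [0.587  0.2607 0.165 ] yhead -3.1 shift [-0.03 -0.03  0.03] shift in target axes [-0.03 -0.03  0.03] turn [ 0.02 -0.01 -0.01] open 0.513 gf 39.99351382255554 F [-0.4  1.1 -1.8]
time_s: 43.6
eef_pos: [0.5865, 0.2608, 0.4651]
orientation: [0.001, 0.726, 0.688, 0.002]
force: [0.8, 0.6, -1.0]
opening: 0.67
grip_force: 7.7
side can 106 [0.5884 0.2542 0.072 ] (array([587.4, 258.4]), array([33.7, 34. ]), -38.8)
side can 101 [0.5924 0.3282 0.0711] (array([592.9, 333.5]), array([29.2, 35.1]), 85.4)
t 43.7 grip [0.5878 0.2614 0.3017] yhead -3.1 shift [-22.09  -1.13   0.31] shift in target axes [-21.71  -4.22   0.39] turn [ 0.07 -0.03 -1.62] open 0.675 gf 7.70250678062439 F [ 0.4  0.6 -1.6]
```

View pics/all.png

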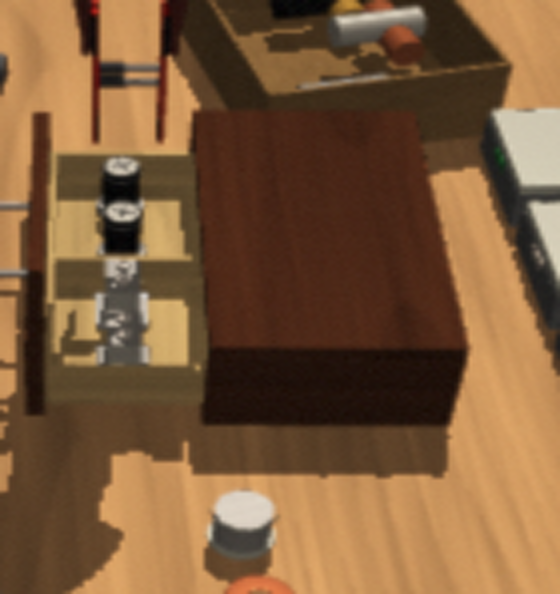

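The cans stand upright at (122,180) and (122,225) in the left compartment. The boxes stand at (122,290) and (122,335) in the right. Next I'll return the tongs.

```bash
python3 -m crank '[[-0.6,0,0,0,0,0,0.67],[-1,-0.05,0,0,0,0,0.67],[-1,-0.05,0,0,0,0,0.67],[-1,-0.05,0,0,0,0,0.67],[-1,-0.05,0,0,0,0,0.67],[-1,-0.05,0,0,0,0,0.67],[-1,-0.05,0,0,0,0,0.67],[-1,-0.05,0,0,0,0,0.67],[-1,-0.05,0,0,0,0,0.67],[-1,-0.05,0,0,0,0,0.67],[-1,-0.05,0,0,0,0,0.67],[-1,-0.05,0,0,0,0,0.67]]'
python3 -m crank '[[-1,-0.05,0,0,0,0,0.67],[-1,-0.05,0,0,0,0,0.67],[-1,-0.05,0,0,0,0,0.67],[-1,-0.05,0,0,0,0,0.67],[-1,-0.05,0,0,0,0,0.67],[-1,-0.05,0,0,0,0,0.67],[-1,-0.05,0,0,0,0,0.67],[-1,-0.05,0,0,0,0,0.67],[-1,-0.05,0,0,0,0,0.67],[-1,-0.05,0,0,0,0,0.67],[-0.5,-0.05,0,0,0,0,0.67],[0,0,0,0,0,-0.5,0.67]]'
python3 -m crank '[[0,0,0,0,0,-0.6,0.67],[0,0,0,0,0,-0.5,0.67],[0,0,0.5,0,0,0,0.67],[0,0,0.5,0,0,0,0.67],[0,0,0.3,0,0,0,0.67],[0,0,0,0,0,0,0.67],[0,0,0,0,0,0,0.67],[0,0,0,0,0,0,0.67],[0,0,0,0,0,0,0.67]]'
python3 - <<'E'
from h import *
rows([.5185,-.3985,.13],5)
s=shot('side');t=shot('top')
for n,Q in(('side',cloud(s)),('top',cloud(t))): print(n,'rim',rect(near(Q,.518,-.399,.06,.046,.06)))
E
```

```text
time_s: 44.7
eef_pos: [0.5505, -0.0878, 0.4596]
orientation: [-0.001, 0.726, 0.688, -0.001]
force: [0.5, -0.4, -1.2]
opening: 0.676
grip_force: 7.7
time_s: 45.7
eef_pos: [0.5159, -0.4042, 0.4591]
orientation: [-0.001, 0.713, 0.701, -0.001]
force: [-0.2, 0.1, -1.2]
opening: 0.675
grip_force: 7.7
time_s: 46.45
eef_pos: [0.5182, -0.3999, 0.4227]
orientation: [0.001, 0.676, 0.737, 0.0]
force: [0.4, 0.8, -0.7]
opening: 0.673
grip_force: 7.7
t 46.45 grip [ 0.5184 -0.4001  0.2594] yhead 4.9 shift [0.06 0.   4.31] shift in target axes [0.05 0.01 4.31] turn [ 0.01  0.01 -0.01] open 0.673 gf 7.703513950109482 F [ 0.4  0.8 -0.7]
side rim (array([ 518.7, -399.4]), array([43.4, 85.9]), 4.9)
top rim (array([ 517.8, -398.4]), array([44.3, 85.7]), 4.1)
```

```bash
python3 -m crank '[[0.04,0,0.5,0,0,0,0.67],[0,0,0.5,0,0,0,0.67],[0,0,0.5,0,0,0,0.67],[0,0,0.4,0,0,0,0.67],[0,0,0.3,0,0,0,0.67],[0,0,0.2,0,0,0,0.67],[0,0,0.2,0,0,0,0.67],[0,0,0.2,0,0,0,0.67],[0,0,0.2,0,0,0,0.67],[0,0,0,0,0,0,0.67],[0,0,0,0,0,0,0.67],[0,0,0,0,0,0,0.67]]'
python3 -c "
from h import *
rows([.5185,-.3985,.13],5)"
```

```text
time_s: 47.55
eef_pos: [0.518, -0.3988, 0.3322]
orientation: [0.0, 0.676, 0.737, 0.0]
force: [0.7, -0.3, -0.9]
opening: 0.674
grip_force: 7.7
t 47.55 grip [ 0.5181 -0.3989  0.1689] yhead 4.9 shift [0.01 0.01 1.3 ] shift in target axes [0.01 0.01 1.3 ] turn [ 0.01  0.   -0.01] open 0.674 gf 7.7034129202365875 F [ 0.7 -0.3 -0.9]
```

Tips are about 10 mm inside the rim with no contact force, so I'll go on down and release.

```bash
python3 -m crank '[[0,0,0.2,0,0,0,0.67],[0,0,0.2,0,0,0,0.67],[0,0,0.2,0,0,0,0.67],[0,0,0.2,0,0,0,0.67],[0,0,0.2,0,0,0,0.67],[0,0,0.15,0,0,0,0.67],[0,0,0.08,0,0,0,0.67],[0,0,0,0,0,0,0.67],[0,0,0,0,0,0,0.67],[0,0,0,0,0,0,0.67]]'
python3 -c "
from h import *
rows([.5185,-.3985,.13],5)"
python3 -m crank '[[0,0,0,0,0,0,1],[0,0,0,0,0,0,1],[0,0,0,0,0,0,1],[0,0,0,0,0,0,1],[0,0,-0.4,0,0,0,1],[0,0,-0.6,0,0,0,1],[0,0,-0.9,0,0,0,1],[0,0,-1,0,0,0,1],[0,0,-1,0,0,0,1],[0,0,-1,0,0,0,1],[0,0,-1,0,0,0,1],[0,0,0,0,0,0,1]]'
python3 - <<'E'
from h import *
rows([.43,.22,.3],-3)
s=shot('side');t=shot('top')
for n,c in(('side',s),('top',t)):
    Q=cloud(c);im=c['image'].astype(int);red=(im[...,2]>90)&(im[...,1]<60)&(im[...,0]<60)
    A=Q[red];A=A[~np.isnan(A[:,2])];A=A[(A[:,2]>.1)&(np.hypot(A[:,0]-.52,A[:,1]+.4)<.06)&(A[:,2]<.2)];print(n,'red zmax',A[:,2].max(),A[A[:,2]>.13].mean(0))
    q=near(Q,.45,.22,.09,.07,.1); q=q[q[:,0]<.49]; print('handle',len(q),rect(q),q.mean(0))
E
```

```text
time_s: 48.38
eef_pos: [0.518, -0.3988, 0.2952]
orientation: [0.0, 0.676, 0.737, 0.0]
force: [0.3, 0.2, -1.7]
opening: 0.674
grip_force: 7.7
t 48.38 grip [ 0.5181 -0.3989  0.1319] yhead 4.9 shift [0.01 0.02 0.06] shift in target axes [0.01 0.02 0.06] turn [ 0.01  0.   -0.01] open 0.674 gf 7.703355252742767 F [ 0.3  0.2 -1.7]
time_s: 49.38
eef_pos: [0.5187, -0.3991, 0.4803]
orientation: [0.006, 0.676, 0.737, 0.001]
force: [1.3, -0.0, 1.0]
opening: 1.002
grip_force: 0.0
t 49.38 grip [ 0.5204 -0.4001  0.317 ] yhead 4.9 shift [20.86 -1.23  0.4 ] shift in target axes [20.48 -4.09  0.57] turn [0.11 0.08 1.58] open 1.002 gf 0.0 F [ 1.3 -0.   1. ]
side red zmax 0.16477646769180165 [ 0.51381941 -0.40131311  0.15809176]
handle 0 (array([0., 0.]), array([0., 0.]), 0.0) [nan nan nan]
top red zmax 0.16596170903643115 [ 0.51912465 -0.39586243  0.15838009]
handle 218 (array([478.7, 223. ]), array([ 24.2, 130.2]), 86.8) [0.4733768  0.22219548 0.0858586 ]<stdin>:7: RuntimeWarning: Mean of empty slice.
  ret = um.true_divide(
```

```bash
python3 -m crank '[[0,0,0,0,0,0.8,1],[0,0,0,0,0,0.8,0.35],[1,-0.13,0,0,0,0,0.35],[1,-0.13,0,0,0,0,0.35],[1,-0.13,0,0,0,0,0.35],[1,-0.13,0,0,0,0,0.35],[1,-0.13,0,0,0,0,0.35],[1,-0.13,0,0,0,0,0.35],[1,-0.13,0,0,0,0,0.35],[1,-0.13,0,0,0,0,0.35],[1,-0.13,0,0,0,0,0.35],[1,-0.13,0,0,0,0,0.35]]'
python3 -m crank '[[1,-0.13,0,0,0,0,0.35],[1,-0.13,0,0,0,0,0.35],[1,-0.13,0,0,0,0,0.35],[1,-0.13,0,0,0,0,0.35],[1,-0.13,0,0,0,0,0.35],[1,-0.13,0,0,0,0,0.35],[1,-0.13,0,0,0,0,0.35],[1,-0.13,0,0,0,0,0.35],[1,-0.13,0,0,0,0,0.35],[0.8,-0.13,0,0,0,0,0.35],[0,0,0,0,0,0,0.35],[0,0,0,0,0,0,0.35]]'
python3 - <<'E'
from h import *
rows([.4697,.2225,.084],-3)
t=shot('top');s=shot('side')
for n,c in(('top',t),('side',s)):
    Q=cloud(c);q=near(Q,.47,.222,.062,.075,.1); q=q[q[:,0]<.48]; print('handle',len(q),rect(q),q[:,0].min() if len(q) else '')
E
```

```text
time_s: 50.48
eef_pos: [0.4941, -0.0957, 0.4707]
orientation: [-0.001, 0.726, 0.688, -0.001]
force: [0.5, -0.5, -0.3]
opening: 0.351
grip_force: 0.0
time_s: 51.48
eef_pos: [0.471, 0.1996, 0.4708]
orientation: [-0.001, 0.725, 0.689, -0.001]
force: [1.0, 0.3, -0.9]
opening: 0.35
grip_force: 0.0
t 51.48 grip [0.4707 0.1995 0.3075] yhead -2.9 shift [ 0.77 -0.05  7.45] shift in target axes [ 0.76 -0.07  7.45] turn [-0.02  0.01  0.02] open 0.35 gf 0.0 F [ 1.   0.3 -0.9]
handle 10 (array([474. , 165.1]), array([ 3.8, 17.3]), 35.4) 0.4660942640562236
handle 86 (array([473.6, 220.1]), array([ 13.4, 119.8]), 89.3) 0.4662487473605381
```

```bash
python3 -m crank '[[0.4,0,0.5,0,0,0,0.35],[0.36,0,0.7,0,0,0,0.35],[0,0,0.8,0,0,0,0.35],[0,0,0.8,0,0,0,0.35],[0,0,0.8,0,0,0,0.35],[0,0,0.8,0,0,0,0.35],[0,0,0.8,0,0,0,0.35],[0,0,0.7,0,0,0,0.35],[0,0,0.6,0,0,0,0.35],[0,0,0.5,0,0,0,0.35],[0,0,0.4,0,0,0,0.35],[0,0,0,0,0,0,0.35]]'
python3 -m crank '[[0,0,0,0,0,0,0],[0,0,0,0,0,0,0],[0,0,0,0,0,0,0],[0,0,0,0,0,0,0],[0,0,0,0,0,0,0],[0,0,0,0,0,0,0]]' 25
python3 -c "
from h import *
rows([.5967,.2155,.0864],-3)"
```

```text
time_s: 52.58
eef_pos: [0.4726, 0.2195, 0.2475]
orientation: [-0.0, 0.726, 0.687, -0.002]
force: [-0.5, 0.1, 0.3]
opening: 0.348
grip_force: 0.0
time_s: 53.08
eef_pos: [0.4732, 0.2214, 0.2507]
orientation: [0.0, 0.726, 0.688, 0.0]
force: [-0.9, -2.1, 6.6]
opening: 0.118
grip_force: 25.0
t 53.08 grip [0.4734 0.2214 0.0874] yhead -3.1 shift [0.02 4.11 0.04] shift in target axes [0.02 4.11 0.03] turn [ 0.01 -0.   -0.02] open 0.118 gf 25.000917613506317 F [-0.9 -2.1  6.6]
```

Now pushing it shut gently so the capacitors don't tip.

```bash
python3 -m crank '[[0,0.1,0,0,0,0,0],[0,0.2,0,0,0,0,0],[0,0.3,0,0,0,0,0],[0,0.3,0,0,0,0,0],[0,0.3,0,0,0,0,0],[0,0.3,0,0,0,0,0],[0,0.3,0,0,0,0,0],[0,0.3,0,0,0,0,0],[0,0.3,0,0,0,0,0],[0,0.3,0,0,0,0,0],[0,0.3,0,0,0,0,0],[0,0.3,0,0,0,0,0]]'
python3 -m crank '[[0,0.3,0,0,0,0,0],[0,0.25,0,0,0,0,0],[0,0.2,0,0,0,0,0],[0,0.15,0,0,0,0,0],[0,0.1,0,0,0,0,0],[0,0.06,0,0,0,0,0],[0,0,0,0,0,0,0],[0,0,0,0,0,0,0],[0,0,0,0,0,0,0]]'
python3 -c "
from h import *
rows([.5967,.2155,.0864],-3)"
```

```text
time_s: 54.08
eef_pos: [0.5725, 0.2161, 0.2507]
orientation: [0.0, 0.726, 0.688, 0.0]
force: [-2.5, -1.8, 5.5]
opening: 0.113
grip_force: 25.0
time_s: 54.83
eef_pos: [0.5996, 0.2153, 0.2505]
orientation: [-0.002, 0.725, 0.689, -0.005]
force: [-19.6, -3.5, 20.8]
opening: 0.118
grip_force: 25.0
t 54.83 grip [0.598  0.2148 0.0872] yhead -3.0 shift [ 0.02 -0.04  0.03] shift in target axes [ 0.02 -0.04  0.03] turn [-0.11  0.04  0.01] open 0.118 gf 24.999648928642273 F [-19.6  -3.5  20.8]
```

It has reached the shut stop at 20 N. Release, retreat and check.

```bash
python3 -m crank '[[0,0,0,0,0,0,0.35],[0,0,0,0,0,0,0.35],[0,0,0,0,0,0,0.35],[0,0,-0.5,0,0,0,0.35],[0,0,-1,0,0,0,0.35],[0,0,-1,0,0,0,0.35],[0,0,-1,0,0,0,0.35],[0,0,-1,0,0,0,0.35],[0,0,-1,0,0,0,0.35],[0,0,-1,0,0,0,0.35],[0,0,-1,0,0,0,0.35],[0,0,0,0,0,0,0.35]]'
python3 -m crank '[[-1,-1,0,0,0,0,0.35],[-1,-1,0,0,0,0,0.35],[-1,-1,0,0,0,0,0.35],[-1,0,0,0,0,0,0.35],[-1,0,0,0,0,0,0.35],[-1,0,0,0,0,0,0.35],[-1,0,0,0,0,0,0.35],[-1,0,0,0,0,0,0.35],[0,0,0,0,0,0,0.35],[0,0,0,0,0,0,0.35],[0,0,0,0,0,0,0.35]]'
python3 - <<'E'
from h import *
t=shot('top');s=shot('side')
for n,c in(('top',t),('side',s)):
    Q=cloud(c);q=near(Q,.597,.217,.062,.07,.1); q=q[q[:,0]<.612]; print(n,'handle',len(q),q.mean(0).round(4),rect(q),q[:,0].min())
cv2.imwrite('pics/end.png',s['image'])
E
```

```text
time_s: 55.83
eef_pos: [0.6045, 0.2152, 0.4832]
orientation: [0.002, 0.726, 0.688, 0.006]
force: [-0.2, 1.6, 1.3]
opening: 0.349
grip_force: 0.0
time_s: 56.75
eef_pos: [0.5026, -0.0184, 0.4754]
orientation: [0.0, 0.726, 0.688, 0.001]
force: [0.0, 0.4, -0.5]
opening: 0.349
grip_force: 0.0
top handle 198 [0.5999 0.216  0.0867] (array([604.4, 217.2]), array([ 20.2, 120.5]), 87.2) 0.5913300265605088
side handle 91 [0.6    0.2106 0.0856] (array([600.4, 215.8]), array([ 19.6, 119.5]), -88.3) 0.5919417545267537
```

View pics/end.png

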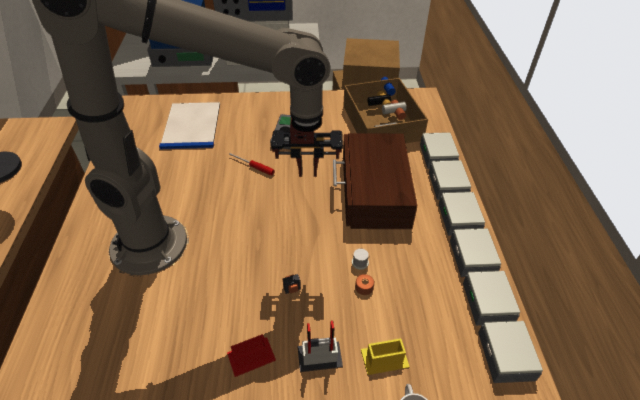

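The drawer is shut, with its handle at (338,175). The tongs stand in the grey stand at (320,350), and nothing else has moved.

```bash
python3 -c "
from workcell import bot
print(bot.job_done())"
```

```text
the job is handed in; nothing more can be done
None
```

I handed the job in at about 57 s on the robot's clock, but it returned no verdict: both cans are upright in the left compartment and both boxes in the right, the tongs are back in their stand, and the drawer is shut.

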